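# Load and lock the shear-grinding jig

### The arm

A 6-joint arm with a two-finger parallel gripper is mounted at the origin on the work surface. World frame = base frame: x ahead of the robot, y to its left, z up, the work surface at z = 0. Lengths are in m, angles in rad, forces in N, time in s.
With the tool pointing down it reaches from about 0.425 to 0.95 m from the base axis. Payload 3.5 kg.
Tool frame: the origin (TCP) lies at the very end of the fingers, on their centre line; the grasp point (between the pads) lies 19 mm behind it; z points along the fingers, y is the line along which they close (so a half turn about z gives the same grasp; the last joint's range is limited). The gripper opens to 85 mm and grips with 20 to 120 N. Pads are 22 mm wide; open, the fingers measure 114 mm over their backs; the gripper's body (76 mm by 85 mm) begins 54 mm behind the grasp point. The pads swing forward as they close: fully open they stand 13 mm farther back than shut.
Start: joints at [1.057, 0.286, 1.577, -0, 1.279, -0.15], TCP at [0.24, 0.631, 0.209] pointing down, gripper open.
Joint ranges: [-2.77, 2.77], [-0.9, 2.22], [0.21, 2.48], [-1.53, 4.67], [0.24, 2.81], [-2.84, 2.84]. Speed limits (rad/s): [2.79, 2.79, 3.14, 3.14, 3.14, 3.14].

### API

Orientations are given as a unit quaternion [x, y, z, w].
In Python, from plant import ctrl, optics, sign_off gives the robot as it stands.
- The arm moves only by the shell command python3 -m creep 'ROWS' [FORCE]. ROWS is JSON, a list of rows, each an object of numbers: "x", "y", "z": the shift along the tool's x, y, z in mm; "rx", "ry", "rz": the turn, a rotation vector about the tool's x, y, z in degrees; "grip": the opening, from 0 (shut) to 1 (fully open). In form: [{"x": .., "y": .., "z": .., "rx": .., "ry": .., "rz": .., "grip": ..}, ...]. A call has exactly 10 rows; each row shifts and turns the commanded pose from where the row before left it, along the tool's axes as they then stand; what a row does not reach is not made up. A row lasts 1/12 s, in which the tool goes at most 41.7 mm and 7.16 degrees, less where a joint would pass 70% of its speed; a pose out of reach is approached as far as the arm can. A call with a gripper value outside its range is refused whole. The fingers move at their own pace and stop on an object; FORCE is the grip in N (left out, the last holds). Time passes only in rows, so rows that do not move let the fingers close, or fill a call up. It gives the time, the measured TCP pose, the force, the opening and the grip force at its end, in the units of the state.
- ctrl.get_state(): the state, without advancing time (a new reading comes with each control period).
- optics.read_camera(name): name is "scene" or "top"; returns a dict with "color" (400x640x3 uint8, blue, green, red), "K" (3x3 intrinsics, pixels), "D" ([k1, k2, p1, p2, k3] as OpenCV has them; the pictures are not rectified), "R" (3x3) and "t" (3): a world point X has camera coordinates R X + t. Camera axes: x right, y down, z forward; pixel columns grow to the right and rows downward; lengths in m; the calibration is good to about 2 mm. A picture is of the moment at which its call begins. There is no depth.
- sign_off(): hands the job in; it is judged then, once.
The state is a dict: "time": time; "qpos": joint angles; "dq": joint speeds; "joint_efforts": joint torques, N m; "eef_pos": TCP position; "tcp_rot": TCP orientation; "contact_force": force on the tool from outside, world axes, zero at the start; "wrist_torque": the same for the moment, N m; "opening": opening from 0.0 (shut) to 1.0 (fully open); "finger_force": force on a finger pad.
Only numpy, scipy, OpenCV 4.12 (cv2) and the standard library are available. Lean on these libraries where they do the work, as an engineer would, in place of code of your own. Each camera call takes 0.05 s, during which the arm holds its last target. There are 200 camera calls.

### The job

Load the grinding jig: lay every shear half that is on the bench flat in a nest of its own, bow over the thick post and pivot hole over the thin pin, and when all are in lower the hold-down bar over its two posts until it rests flush. Then lock the jig: push the spring plunger down and, holding it down, slide the keeper over it, fully home, so that the plunger stays trapped when you let go; leave the tools and boxes around the work alone.

Things in the scene. Friction and masses are not known exactly. Their poses are not given: they have to be found in the camera images.
- jig: Fixed grey jig: base plate 140 (its x) x 400 mm (its y), 12 mm thick, somewhat turned on the bench. Origin on its underside, midway between the two middle nests; z up, x roughly away from the robot. Shear halves lie in it side by side along y, blades towards +x. The lock (plunger, keeper) is at its +y end, centred at x = 0, y = 204 mm.
- plunger (a joint): Spring plunger: 0 standing out, 0.016 m pushed down to its stop; 6 N to start, 12 N at the stop; springs back up when let go. Pushed in 0.011 or more, the keeper's nose can pass over it; once trapped it rests up against the nose at about 0.011.
- plunger_top (a point): Middle of the plunger's flat top: an aluminium bar 76 mm long (jig x), 24 mm wide (jig y), its top 42 mm above the bench when out and 26 mm at the stop; it sinks into a dark steel housing whose top is 20 mm above the bench.
- keeper (a joint): Steel keeper, slides along jig +x: 0 to 0.004 m at the start, 0.030 fully home; 1.5 N friction, stays where left. Its nose (5 mm plate, underside 31 mm above the bench) starts 6 mm clear of the plunger's -x end (at 0), then slides over it; a raised plunger blocks it.
- keeper_tab (a point): Middle of the -x face (the face to push) of the keeper's upright tab, across the plunger, 46 to 62 mm above the bench; at keeper 0 it is 2 mm to -x of the plunger's middle. From it to the nose's edge is a gap of 42 mm, open from above: shut fingertips put down there press the plunger and, kept down and moved along +x, push the tab and draw the nose over the plunger behind them, then lift out.
- bar: The loose aluminium hold-down bar, 34 mm (x) by 288 mm (y) by 10 mm thick, 350 g, with a wooden grip on top in its middle 20 mm wide (x), 60 mm long (y), from 10 to 36 mm above its underside. Origin at the centre of its underside, z up. Two 13 mm holes through it at x = 0, y = -132 and +132 mm. It may go on either way round.
- bar_seat (a point): Where the bar's origin belongs (jig x = -5, y = 0, 37 mm above the bench), bar y along jig y: midway between the shoulders of the two clamp posts (jig y = -132 and +132 mm), on which it rests flush, 3 mm clear of the halves. On each shoulder stands a 10 mm pin with tapered tip, rising 23 mm.
- half1: Loose steel half of a pair of shears, 184 mm long, 160 g; may be absent. Origin on its flat underside in mid shank, near its centre of mass; x to the blade's tip, z up. Shank 14 mm wide, 10 thick, x = -32 to 17 mm; bow (ring of 10 mm bar, 21 mm opening) at x = -50; 13 mm pivot hole in a 26 mm square at x = 30; blade 24 wide, 6 thick, x = 43 to 112. All alike, any nest.
- nest1 (a point): Nest 1: where a seated half's origin belongs (jig x = 0, y = -90 mm, 24 mm above the bench), its x along jig x. Two seats at this height carry tapered pins: thin pivot pin (10 mm, rising 16) at jig x = 30, thick bow post (15 mm, rising 14) at x = -50. Between them the shank spans free, 12 mm above the plate.
- half2: Loose steel half of a pair of shears, 184 mm long, 160 g; may be absent. Origin on its flat underside in mid shank, near its centre of mass; x to the blade's tip, z up. Shank 14 mm wide, 10 thick, x = -32 to 17 mm; bow (ring of 10 mm bar, 21 mm opening) at x = -50; 13 mm pivot hole in a 26 mm square at x = 30; blade 24 wide, 6 thick, x = 43 to 112. All alike, any nest.
- nest2 (a point): Nest 2: where a seated half's origin belongs (jig x = 0, y = -30 mm, 24 mm above the bench), its x along jig x. Two seats at this height carry tapered pins: thin pivot pin (10 mm, rising 16) at jig x = 30, thick bow post (15 mm, rising 14) at x = -50. Between them the shank spans free, 12 mm above the plate.
- half3: Loose steel half of a pair of shears, 184 mm long, 160 g; may be absent. Origin on its flat underside in mid shank, near its centre of mass; x to the blade's tip, z up. Shank 14 mm wide, 10 thick, x = -32 to 17 mm; bow (ring of 10 mm bar, 21 mm opening) at x = -50; 13 mm pivot hole in a 26 mm square at x = 30; blade 24 wide, 6 thick, x = 43 to 112. All alike, any nest.
- nest3 (a point): Nest 3: where a seated half's origin belongs (jig x = 0, y = 30 mm, 24 mm above the bench), its x along jig x. Two seats at this height carry tapered pins: thin pivot pin (10 mm, rising 16) at jig x = 30, thick bow post (15 mm, rising 14) at x = -50. Between them the shank spans free, 12 mm above the plate.
- half4: Loose steel half of a pair of shears, 184 mm long, 160 g; may be absent. Origin on its flat underside in mid shank, near its centre of mass; x to the blade's tip, z up. Shank 14 mm wide, 10 thick, x = -32 to 17 mm; bow (ring of 10 mm bar, 21 mm opening) at x = -50; 13 mm pivot hole in a 26 mm square at x = 30; blade 24 wide, 6 thick, x = 43 to 112. All alike, any nest.
- nest4 (a point): Nest 4: where a seated half's origin belongs (jig x = 0, y = 90 mm, 24 mm above the bench), its x along jig x. Two seats at this height carry tapered pins: thin pivot pin (10 mm, rising 16) at jig x = 30, thick bow post (15 mm, rising 14) at x = -50. Between them the shank spans free, 12 mm above the plate.
- screwdriver: A screwdriver with a black handle lying beyond the jig. Bystander: leave it alone. Origin on its underside.
- rivet_tray: A dark steel two-part rivet tray, 90 x 160 x 35 mm. Bystander: leave it alone. Origin on its underside.
- carton: A small cardboard carton, 80 x 100 x 55 mm. Bystander: leave it alone. Origin on its underside.
- oil_can: A brass-coloured oil can with a white cap, 56 mm thick, 110 mm high. Bystander: leave it alone. Origin on its underside.
There are look-alikes about, which are no part of the job. What is shaped like the half1 but blue is not meant.

How it is judged:
By the outcome, as a careful person would: the job done as asked, in the order asked, and still so for the second after the job is handed in, with the robot touching nothing.
Of half1, half2, half3, half4 only 3 to 4 are there at a start; the rules pass over those that are not, and their reading is None.
At some moment in a run one of half1, half2, half3, half4, bar may be knocked a few centimetres aside while the robot is not near it.
Once in a run the grip may slacken for a moment while it holds something.
It also fails if it takes over 208 s, if anything falls off the work surface, if the arm or the gripper's body presses on something with over 40 N, if the wrist force passes 120 N, or if a joint passes its speed limit or range.

## Working session

There is one attempt and no reset: what is moved stays moved. The work goes in short steps, Python scripts to look and compute and a shell command to move; the robot and the scene stay as the last step left them, time stands still between calls to the robot, and variables do not carry over. Pictures are saved under pics/ and viewed, at most 14 in all, crops included, and the job is handed in when it is done.

```bash
ls; mkdir -p pics
python3 - <<'E'
from plant import ctrl, optics
import cv2
for n in ("scene","top"):
    c=optics.read_camera(n); cv2.imwrite(f"pics/{n}0.png",c["color"]); print(n,c["K"],c["D"],c["R"],c["t"])
print(ctrl.get_state())
E
```

```text
pics
scene [[441.14588423   0.         316.58490965]
 [  0.         441.14588423 205.54467127]
 [  0.           0.           1.        ]] [-0.00787623  0.          0.          0.          0.        ] [[-0.60795991  0.79395091 -0.00516769]
 [ 0.52456521  0.39677769 -0.75325879]
 [-0.59600007 -0.46066193 -0.65770396]] [ 0.37537228 -0.22236102  1.49188114]
top [[418.1962651    0.         320.99656891]
 [  0.         418.1962651  197.17143112]
 [  0.           0.           1.        ]] [-0.01269516  0.          0.          0.          0.        ] [[-0.02027647 -0.99977923 -0.00550925]
 [-0.9963299   0.02066424 -0.08306451]
 [ 0.08316002  0.00380478 -0.99652894]] [-0.03569321  0.55508871  1.26372002]
{'time': 0.1, 'qpos': array([ 1.05701032e+00,  2.87112660e-01,  1.57804414e+00, -1.34823216e-05,
        1.27860614e+00, -1.49961448e-01]), 'dq': array([ 0.00189466, -0.00235254, -0.00478059,  0.00123594,  0.00030512,
        0.0002551 ]), 'joint_efforts': array([ 6.56612319e-04, -4.07297587e+01, -2.93699098e+01, -1.41132873e-04,
        3.48144684e-03,  1.08452741e-05]), 'eef_pos': array([0.23982825, 0.63026331, 0.2078545 ]), 'tcp_rot': array([ 1.80908604e-01,  9.83499313e-01, -1.02803468e-03, -3.47455289e-04]), 'contact_force': array([-0.10451662,  0.63555623,  0.12507291]), 'wrist_torque': array([ 0.00232846,  0.03162343, -0.00612747]), 'finger_force': 0.0, 'opening': 0.9982536351262074}
```

View pics/top0.png

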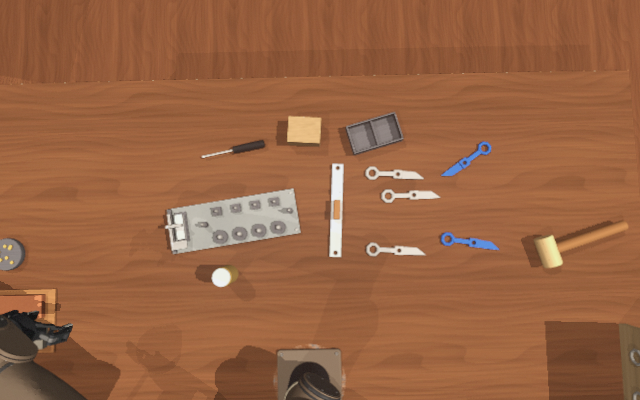

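View pics/scene0.png

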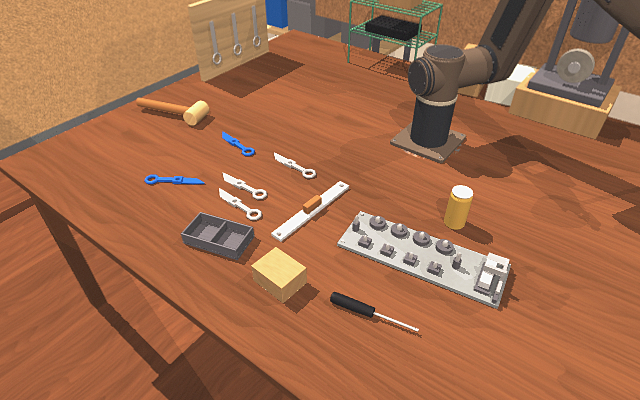

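Top view: three steel-white halves at about (395,174), (411,196), (396,250) fit half1–4. The two blue ones at (467,160) and (470,242) are look-alikes. The bar is at (337,210) and the jig at (235,220), with its lock on the left. I'll confirm this in enlarged crops.

```bash
cat > h.py <<'E'
import cv2, numpy as np
from plant import ctrl, optics
from scipy.spatial.transform import Rotation as Rn
def cam(n="top"): return optics.read_camera(n)
def w(c,uv,z):
    uv=np.asarray(uv,float).reshape(-1,1,2)
    p=cv2.undistortPoints(uv,c["K"],c["D"])[:,0]
    d=np.c_[p,np.ones(len(p))]@c["R"]; o=-c["R"].T@c["t"]
    return o+d*((z-o[2])/d[:,2])[:,None]
def px(c,X): return cv2.projectPoints(np.asarray(X,float).reshape(-1,1,3),cv2.Rodrigues(c["R"])[0],c["t"],c["K"],c["D"])[0][:,0]
E
python3 - <<'E'
import cv2
a=cv2.imread("pics/top0.png")
cv2.imwrite("pics/c1.png",cv2.resize(a[140:270,325:505],None,fx=4.4,fy=4.4,interpolation=cv2.INTER_CUBIC))
cv2.imwrite("pics/c2.png",cv2.resize(a[180:260,155:310],None,fx=5,fy=5,interpolation=cv2.INTER_CUBIC))
E
```

```text
(no output)
```

View pics/c1.png

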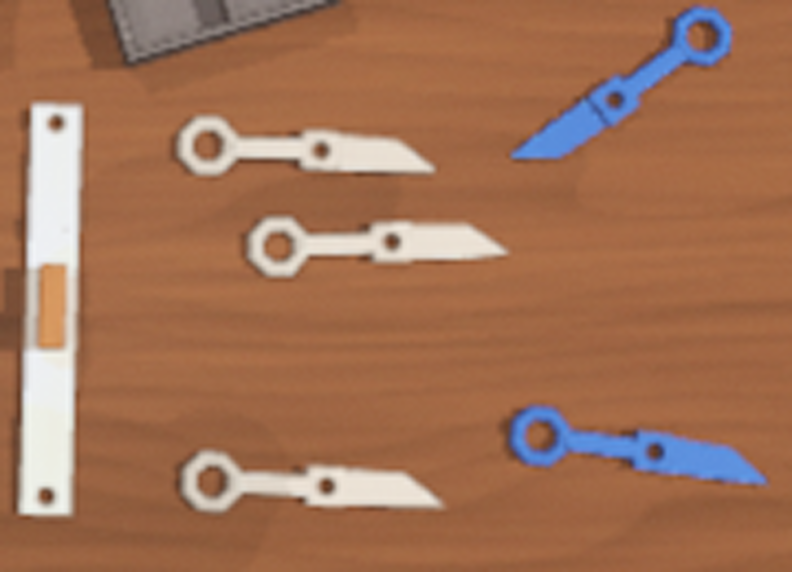

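View pics/c2.png

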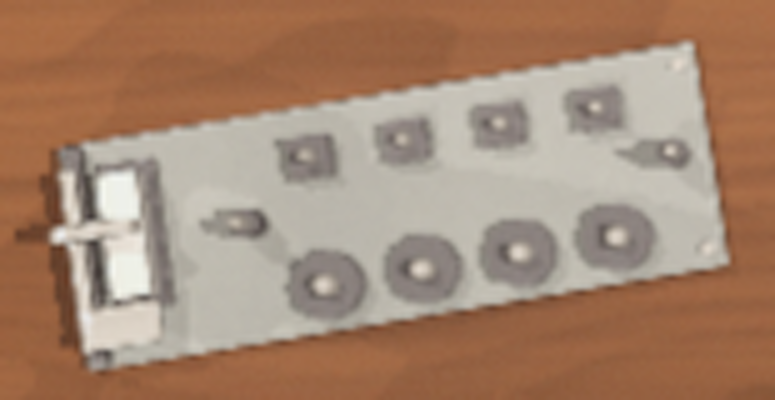

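Confirmed: three plain halves, with bows at the left and blades to the right, two blue decoys, and the bar with its holes at top and bottom. The jig shows four bow posts on the robot side, four pivot pins on the far side, two clamp pins, and the lock at the left (+y).

```bash
cat >> h.py <<'E'
from scipy.optimize import least_squares
def jigfit(c,uv,P):
    def X(p,P=P):
        q=P.copy(); cs,sn=np.cos(p[2]),np.sin(p[2]); q[:,0]=p[0]+cs*P[:,0]-sn*P[:,1]; q[:,1]=p[1]+sn*P[:,0]+cs*P[:,1]; return q
    f=lambda p:(px(c,X(p))-uv).ravel()
    r=least_squares(f,[0.45,0.24,0.1]); return r.x,np.abs(r.fun).max()
# half outline for silhouette fit (model xy), height z
def half_poly():
    t=np.linspace(0,2*np.pi,40)
    return t
def halves(c,exclude=None):
    """white blobs elongated ~ halves; returns list of (x,y,yaw) by registering known model points"""
    a=c["color"].astype(int); m=((a.min(2)>140)&(a.max(2)-a.min(2)<60)).astype(np.uint8)
    n,l,s,ce=cv2.connectedComponentsWithStats(m)
    return m,n,l,s,ce
def holes(c,box,thr=130):
    """dark holes (child contours) in white things within box u0,v0,u1,v1 -> centroids, areas (px)"""
    u0,v0,u1,v1=box; k=6
    g=cv2.resize(c["color"][v0:v1,u0:u1].min(2),None,fx=k,fy=k,interpolation=cv2.INTER_CUBIC)
    m=(g>thr).astype(np.uint8)
    cs,hi=cv2.findContours(m,cv2.RETR_CCOMP,cv2.CHAIN_APPROX_NONE); o=[]
    for q,h in zip(cs,hi[0]):
        if h[3]>=0:
            M=cv2.moments(q); A=M["m00"]/k/k
            if A>1: o.append(((M["m10"]/M["m00"]+.5)/k-.5+u0,(M["m01"]/M["m00"]+.5)/k-.5+v0,A))
    return np.array(o)
E
python3 - <<'E'
from h import *
c=cam()
Y=[.09,.03,-.03,-.09]
P=np.array([[.03,y,.040] for y in Y]+[[-.05,y,.038] for y in Y]+[[-.005,.132,.06],[-.005,-.132,.06]])
uv=np.array([(306,156),(403,140),(499,123),(595,106),(325,284),(421,268),(519,252),(617,236),(240,222),(672,152)])
uv=(uv+.5)/5-.5+[155,180]
print(jigfit(c,uv,P))
h=holes(c,(325,160,445,262)); print(h.round(1))
for z in (.005,.01): print(w(c,h[:,:2],z).round(4))
E
```

```text
(array([0.50191499, 0.18023435, 0.14314356]), np.float64(1.006199589570798))
[[398.7 250.   10.9]
 [372.8 249.   44.9]
 [413.6 194.5  10.7]
 [387.9 195.5  40. ]
 [397.5 173.7  10.7]
 [371.9 172.6  40.1]
 [335.  252.3  10.5]
 [336.2 209.3 113.9]
 [337.3 167.4   8.7]]
[[ 0.3871 -0.2836  0.005 ]
 [ 0.3919 -0.2038  0.005 ]
 [ 0.5582 -0.336   0.005 ]
 [ 0.5565 -0.2558  0.005 ]
 [ 0.6245 -0.2881  0.005 ]
 [ 0.6297 -0.208   0.005 ]
 [ 0.3843 -0.0869  0.005 ]
 [ 0.5169 -0.0935  0.005 ]
 [ 0.6483 -0.1     0.005 ]]
[[ 0.3874 -0.2827  0.01  ]
 [ 0.3921 -0.2032  0.01  ]
 [ 0.5578 -0.3349  0.01  ]
 [ 0.5561 -0.255   0.01  ]
 [ 0.6238 -0.2872  0.01  ]
 [ 0.629  -0.2074  0.01  ]
 [ 0.3845 -0.0868  0.01  ]
 [ 0.5167 -0.0933  0.01  ]
 [ 0.6475 -0.0998  0.01  ]]
```

```bash
cat >> h.py <<'E'
def go(x,y,z,yaw):
    """print turn (deg, tool rotvec) then shift (mm, tool axes after turn) to reach tool-down pose with tool x at yaw deg"""
    s=ctrl.get_state(); R=Rn.from_quat(s["tcp_rot"])
    T=Rn.from_euler("z",yaw,degrees=True)*Rn.from_euler("x",180,degrees=True)
    rv=(R.inv()*T).as_rotvec(degrees=True)
    d=T.inv().apply(np.array([x,y,z])-s["eef_pos"])*1000
    print("t%.1f"%s["time"],"at",s["eef_pos"].round(4),"yaw",round(np.degrees(np.arctan2(*R.as_matrix()[[1,0],0])),1),"open",round(s["opening"],3),"F",s["contact_force"].round(1)," TURN",rv.round(1)," SHIFT",d.round(1))
def jp(j,x,y):
    cs,sn=np.cos(j[2]),np.sin(j[2]); return np.array([j[0]+cs*x-sn*y,j[1]+sn*x+cs*y])
YJ=[.09,.03,-.03,-.09]
PJ=np.array([[.03,y,.040] for y in YJ]+[[-.05,y,.038] for y in YJ]+[[-.005,.132,.06],[-.005,-.132,.06]])
def tips(c,j,r=2.2,k=8):
    X=np.c_[np.array([jp(j,a,b) for a,b,_ in PJ]),PJ[:,2]]; o=[]
    for u,v in px(c,X):
        for it in range(4):
            g=cv2.getRectSubPix(c["color"].min(2).astype(np.float32),(9,9),(float(u),float(v)))
            yy,xx=np.mgrid[-4:5,-4:5]; wt=np.clip(g-np.median(g)-10,0,None)*(np.hypot(xx,yy)<=2.9)
            u+=(wt*xx).sum()/wt.sum(); v+=(wt*yy).sum()/wt.sum()
        o.append((u,v))
    return np.array(o)
E
python3 - <<'E'
from h import *
j=np.array([.5019,.1802,.1431])
for n in ("top","scene"):
    c=cam(n); 
    for i in range(2):
        uv=tips(c,j); jj,e=jigfit(c,uv,PJ); 
        X=np.c_[np.array([jp(jj,a,b) for a,b,_ in PJ]),PJ[:,2]]
    print(n,jj,e); print((px(c,X)-uv).round(2).tolist())
# half C
b,p=np.array([.3919,-.2038]),np.array([.3872,-.2834])
o=b+(p-b)*50/80; y=np.degrees(np.arctan2(*(p-b)[::-1])); print(o,y)
go(o[0],o[1],.10,y+180)
E
```

```text
top [0.50219835 0.18084711 0.14390344] 0.2534599263416055
[[-0.25, 0.02], [-0.08, -0.11], [-0.05, -0.06], [0.24, 0.01], [-0.07, 0.12], [0.05, 0.05], [-0.04, 0.08], [0.13, 0.09], [-0.13, -0.06], [0.21, -0.13]]h.py:54: RuntimeWarning: invalid value encountered in scalar divide
  u+=(wt*xx).sum()/wt.sum(); v+=(wt*yy).sum()/wt.sum()
Traceback (most recent call last):
  File "h.py", line 16, in jigfit
    r=least_squares(f,[0.45,0.24,0.1]); return r.x,np.abs(r.fun).max()
ValueError: Residuals are not finite in the initial point.
```

Run:
```python
from h import *
b,p=np.array([.3919,-.2038]),np.array([.3872,-.2834])
o=b+(p-b)*50/80; y=np.degrees(np.arctan2(*(p-b)[::-1])); print(o,y)
go(o[0],o[1],.10,y+180)
```

```text
[ 0.3889625 -0.25355  ] -93.37911898405305
t0.2 at [0.24   0.6305 0.2085] yaw 159.2 open 1.001 F [-0.2 -0.3 -0.9]  TURN [-0.1  0.  72.5]  SHIFT [-873.8  200.8  108.5]
```

```bash
python3 -m creep '[{"rz":6,"grip":0.5},{"rz":6},{"rz":6},{"rz":6},{"rz":6},{"rz":6},{"rz":6},{"rz":6},{"rz":6},{"rz":6}]' 40
python3 -m creep '[{"rz":6},{"rz":6},{"y":30},{"y":30},{"y":30},{"y":30},{"y":30},{"y":30},{"y":30},{"y":30}]'
python3 -m creep '[{"x":-35},{"x":-35},{"x":-35},{"x":-35},{"x":-35},{"x":-35},{"x":-35},{"x":-35},{"x":-35},{"x":-35}]'
python3 -m creep '[{"x":-35},{"x":-35},{"x":-35},{"x":-35},{"x":-35},{"x":-35},{"x":-35},{"x":-35},{"x":-35},{"x":-35}]'
python3 -m creep '[{"x":-35},{"x":-35},{"x":-35},{"x":-35},{"x":-34},{"z":25},{"z":25},{"z":25},{"z":25},{"y":-20}]'
python3 - <<'E'
from h import *
go(.38896,-.25355,.10,86.62)
E
```

```text
t0.2 at [0.24   0.6305 0.2085] yaw 159.2 open 1.001 F [-0.2 -0.3 -0.9]  TURN [-0.1  0.  72.5]  SHIFT [-873.8  200.8  108.5]$[0]: bad value
$[0]: bad value
$[0]: bad value
$[0]: bad value
$[0]: bad value
```

```bash
python3 -m creep '[{"rz":6,"grip":0.5},{"rz":6,"grip":0.5},{"rz":6,"grip":0.5},{"rz":6,"grip":0.5},{"rz":6,"grip":0.5},{"rz":6,"grip":0.5},{"rz":6,"grip":0.5},{"rz":6,"grip":0.5},{"rz":6,"grip":0.5},{"rz":6,"grip":0.5}]' 40; python3 -m creep --help | head -20
```

```text
$[0]: bad value
invalid input: not JSON, or not a number
```

All keys seem to be required.

```bash
python3 -m creep '[{"x":0,"y":0,"z":0,"rx":0,"ry":0,"rz":6,"grip":0.5},{"x":0,"y":0,"z":0,"rx":0,"ry":0,"rz":6,"grip":0.5},{"x":0,"y":0,"z":0,"rx":0,"ry":0,"rz":6,"grip":0.5},{"x":0,"y":0,"z":0,"rx":0,"ry":0,"rz":6,"grip":0.5},{"x":0,"y":0,"z":0,"rx":0,"ry":0,"rz":6,"grip":0.5},{"x":0,"y":0,"z":0,"rx":0,"ry":0,"rz":6,"grip":0.5},{"x":0,"y":0,"z":0,"rx":0,"ry":0,"rz":6,"grip":0.5},{"x":0,"y":0,"z":0,"rx":0,"ry":0,"rz":6,"grip":0.5},{"x":0,"y":0,"z":0,"rx":0,"ry":0,"rz":6,"grip":0.5},{"x":0,"y":0,"z":0,"rx":0,"ry":0,"rz":6,"grip":0.5}]' 40
```

```text
time: 1.08
eef_pos: [0.2401, 0.6307, 0.2089]
tcp_rot: [0.65, 0.76, -0.0, 0.0]
contact_force: [1.2, -0.3, -0.6]
opening: 0.496
finger_force: 0.0
```

```bash
python3 -m creep '[{"x":0,"y":0,"z":0,"rx":0,"ry":0,"rz":6.3,"grip":0.5},{"x":0,"y":0,"z":0,"rx":0,"ry":0,"rz":6.2,"grip":0.5},{"x":0,"y":35,"z":0,"rx":0,"ry":0,"rz":0,"grip":0.5},{"x":0,"y":35,"z":0,"rx":0,"ry":0,"rz":0,"grip":0.5},{"x":0,"y":35,"z":0,"rx":0,"ry":0,"rz":0,"grip":0.5},{"x":0,"y":35,"z":0,"rx":0,"ry":0,"rz":0,"grip":0.5},{"x":-35,"y":20,"z":0,"rx":0,"ry":0,"rz":0,"grip":0.5},{"x":-35,"y":20,"z":0,"rx":0,"ry":0,"rz":0,"grip":0.5},{"x":-35,"y":20,"z":0,"rx":0,"ry":0,"rz":0,"grip":0.5},{"x":-35,"y":20,"z":0,"rx":0,"ry":0,"rz":0,"grip":0.5}]'
python3 -m creep '[{"x":-35,"y":20,"z":0,"rx":0,"ry":0,"rz":0,"grip":0.5},{"x":-35,"y":0,"z":0,"rx":0,"ry":0,"rz":0,"grip":0.5},{"x":-35,"y":0,"z":0,"rx":0,"ry":0,"rz":0,"grip":0.5},{"x":-35,"y":0,"z":0,"rx":0,"ry":0,"rz":0,"grip":0.5},{"x":-35,"y":0,"z":0,"rx":0,"ry":0,"rz":0,"grip":0.5},{"x":-35,"y":0,"z":0,"rx":0,"ry":0,"rz":0,"grip":0.5},{"x":-35,"y":0,"z":0,"rx":0,"ry":0,"rz":0,"grip":0.5},{"x":-35,"y":0,"z":0,"rx":0,"ry":0,"rz":0,"grip":0.5},{"x":-35,"y":0,"z":0,"rx":0,"ry":0,"rz":0,"grip":0.5},{"x":-35,"y":0,"z":0,"rx":0,"ry":0,"rz":0,"grip":0.5}]'
python3 -m creep '[{"x":-35,"y":0,"z":10,"rx":0,"ry":0,"rz":0,"grip":0.5},{"x":-35,"y":0,"z":10,"rx":0,"ry":0,"rz":0,"grip":0.5},{"x":-35,"y":-5,"z":10,"rx":0,"ry":0,"rz":0,"grip":0.5},{"x":-35,"y":-5,"z":10,"rx":0,"ry":0,"rz":0,"grip":0.5},{"x":-35,"y":-5,"z":10,"rx":0,"ry":0,"rz":0,"grip":0.5},{"x":-35,"y":-5,"z":10,"rx":0,"ry":0,"rz":0,"grip":0.5},{"x":-35,"y":-5,"z":10,"rx":0,"ry":0,"rz":0,"grip":0.5},{"x":-35,"y":-5,"z":10,"rx":0,"ry":0,"rz":0,"grip":0.5},{"x":-35,"y":-5,"z":10,"rx":0,"ry":0,"rz":0,"grip":0.5},{"x":-34,"y":-4,"z":10,"rx":0,"ry":0,"rz":0,"grip":0.5}]'
python3 - <<'E'
from h import *
go(.38896,-.25355,.002,86.62)
c=cam();print(holes(c,(325,160,445,262)).round(1))
E
```

```text
time: 1.92
eef_pos: [0.4522, 0.4766, 0.2085]
tcp_rot: [0.727, 0.686, -0.0, -0.0]
contact_force: [1.5, -0.1, 0.1]
opening: 0.499
finger_force: 0.0
time: 2.75
eef_pos: [0.4507, 0.1262, 0.2092]
tcp_rot: [0.727, 0.686, 0.0, 0.0]
contact_force: [1.1, -0.9, 0.4]
opening: 0.502
finger_force: 0.0
time: 3.58
eef_pos: [0.3911, -0.2203, 0.1089]
tcp_rot: [0.728, 0.686, 0.0, 0.0]
contact_force: [0.5, -0.1, 0.9]
opening: 0.498
finger_force: 0.0
t3.6 at [ 0.3911 -0.2203  0.1089] yaw 86.6 open 0.498 F [ 0.5 -0.1  0.9]  TURN [0. 0. 0.]  SHIFT [-33.4  -0.2 106.9]
[[413.6 194.5  11.2]
 [387.9 195.5  39.2]
 [397.5 173.7  10. ]
 [371.9 172.6  39.3]
 [334.8 252.5  13.4]
 [336.2 209.2 111.2]
 [337.3 167.5   8.3]]
```

```bash
python3 -m creep '[{"x":-33.4,"y":0,"z":0,"rx":0,"ry":0,"rz":0,"grip":0.5},{"x":0,"y":0,"z":20,"rx":0,"ry":0,"rz":0,"grip":0.5},{"x":0,"y":0,"z":25,"rx":0,"ry":0,"rz":0,"grip":0.5},{"x":0,"y":0,"z":25,"rx":0,"ry":0,"rz":0,"grip":0.5},{"x":0,"y":0,"z":20,"rx":0,"ry":0,"rz":0,"grip":0.5},{"x":0,"y":0,"z":10,"rx":0,"ry":0,"rz":0,"grip":0.5},{"x":0,"y":0,"z":6,"rx":0,"ry":0,"rz":0,"grip":0.5},{"x":0,"y":0,"z":0,"rx":0,"ry":0,"rz":0,"grip":0.5},{"x":0,"y":0,"z":0,"rx":0,"ry":0,"rz":0,"grip":0},{"x":0,"y":0,"z":0,"rx":0,"ry":0,"rz":0,"grip":0}]' 80
python3 -m creep '[{"x":0,"y":0,"z":0,"rx":0,"ry":0,"rz":0,"grip":0},{"x":0,"y":0,"z":0,"rx":0,"ry":0,"rz":0,"grip":0},{"x":0,"y":0,"z":0,"rx":0,"ry":0,"rz":0,"grip":0},{"x":0,"y":0,"z":0,"rx":0,"ry":0,"rz":0,"grip":0},{"x":0,"y":0,"z":0,"rx":0,"ry":0,"rz":0,"grip":0},{"x":0,"y":0,"z":-10,"rx":0,"ry":0,"rz":0,"grip":0},{"x":0,"y":0,"z":-20,"rx":0,"ry":0,"rz":0,"grip":0},{"x":0,"y":0,"z":-20,"rx":0,"ry":0,"rz":0,"grip":0},{"x":0,"y":0,"z":-20,"rx":0,"ry":0,"rz":0,"grip":0},{"x":0,"y":0,"z":-20,"rx":0,"ry":0,"rz":0,"grip":0}]'
python3 - <<'E'
from h import *
j=(.5022,.1808,.1439)
for y in (-.09,-.03,.03,.09): print(jp(j,0,y).round(4))
go(*jp(j,0,-.09),.10,188.24)
E
```

```text
time: 4.47
eef_pos: [0.3909, -0.2527, 0.0045]
tcp_rot: [0.727, 0.686, 0.0, 0.001]
contact_force: [-0.1, 1.1, -0.5]
opening: 0.228
finger_force: 0.0
time: 5.3
eef_pos: [0.3899, -0.2518, 0.0947]
tcp_rot: [0.727, 0.686, 0.0, 0.0]
contact_force: [-0.5, -0.3, -0.3]
opening: 0.001
finger_force: 0.0
[0.5151 0.0917]
[0.5065 0.1511]
[0.4979 0.2105]
[0.4893 0.2699]
t5.3 at [ 0.3899 -0.2518  0.0947] yaw 86.7 open 0.001 F [-0.5 -0.3 -0.3]  TURN [  -0.     0.  -101.6]  SHIFT [-173.2  322.    -5.3]
```

```bash
python3 -m creep '[{"x":35,"y":0,"z":0,"rx":0,"ry":0,"rz":0,"grip":0.5},{"x":35,"y":0,"z":0,"rx":0,"ry":0,"rz":0,"grip":0.5},{"x":35,"y":0,"z":0,"rx":0,"ry":0,"rz":0,"grip":0.5},{"x":35,"y":0,"z":0,"rx":0,"ry":0,"rz":0,"grip":0.5},{"x":35,"y":0,"z":0,"rx":0,"ry":0,"rz":0,"grip":0.5},{"x":0,"y":0,"z":0,"rx":0,"ry":0,"rz":0,"grip":0.5},{"x":0,"y":0,"z":0,"rx":0,"ry":0,"rz":0,"grip":0.5},{"x":0,"y":0,"z":0,"rx":0,"ry":0,"rz":0,"grip":0.5},{"x":0,"y":0,"z":0,"rx":0,"ry":0,"rz":0,"grip":0.5},{"x":0,"y":0,"z":0,"rx":0,"ry":0,"rz":0,"grip":0.5}]'
python3 - <<'E'
from h import *
c=cam();cv2.imwrite("pics/t1.png",c["color"]); h=holes(c,(325,160,445,300));print(h.round(1));print(w(c,h[:,:2],.007).round(4))
a=c["color"][140:300,290:470]; cv2.imwrite("pics/t1c.png",cv2.resize(a,None,fx=3.5,fy=3.5,interpolation=cv2.INTER_CUBIC))
E
```

```text
time: 6.13
eef_pos: [0.4003, -0.0782, 0.0934]
tcp_rot: [0.728, 0.685, 0.0, 0.0]
contact_force: [-0.2, 0.0, 0.4]
opening: 0.497
finger_force: 0.0
[[398.7 250.   11. ]
 [372.9 249.   43.7]
 [413.6 194.5  10.3]
 [388.  195.5  41.3]
 [397.5 173.7  11.2]
 [372.  172.6  40.6]
 [336.2 209.3 112.5]
 [337.3 167.5   8.5]]
[[ 0.3873 -0.2832  0.007 ]
 [ 0.392  -0.2036  0.007 ]
 [ 0.558  -0.3356  0.007 ]
 [ 0.5565 -0.2558  0.007 ]
 [ 0.6244 -0.2879  0.007 ]
 [ 0.6295 -0.208   0.007 ]
 [ 0.5169 -0.0934  0.007 ]
 [ 0.6479 -0.1     0.007 ]]
```

View pics/t1c.png

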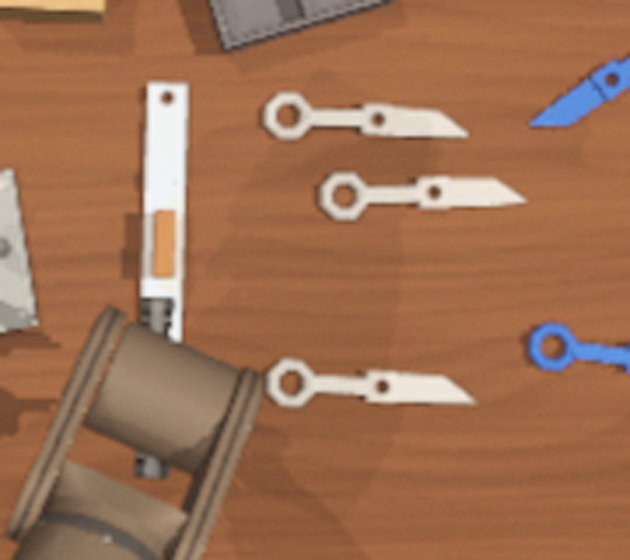

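The half hasn't moved (bow 372.9,249; pivot 398.7,250), so the partly open tips, which stand back, closed above it. I'll go again lower with a narrower opening, watching the force.

```bash
python3 -m creep '[{"x":-35,"y":-1,"z":0,"rx":0,"ry":0,"rz":0,"grip":0.35},{"x":-35,"y":0,"z":0,"rx":0,"ry":0,"rz":0,"grip":0.35},{"x":-35,"y":0,"z":0,"rx":0,"ry":0,"rz":0,"grip":0.35},{"x":-35,"y":0,"z":0,"rx":0,"ry":0,"rz":0,"grip":0.35},{"x":-36,"y":0,"z":0,"rx":0,"ry":0,"rz":0,"grip":0.35},{"x":0,"y":0,"z":30,"rx":0,"ry":0,"rz":0,"grip":0.35},{"x":0,"y":0,"z":30,"rx":0,"ry":0,"rz":0,"grip":0.35},{"x":0,"y":0,"z":20,"rx":0,"ry":0,"rz":0,"grip":0.35},{"x":0,"y":0,"z":10,"rx":0,"ry":0,"rz":0,"grip":0.35},{"x":0,"y":0,"z":0,"rx":0,"ry":0,"rz":0,"grip":0.35}]'
python3 -m creep '[{"x":0,"y":0,"z":1,"rx":0,"ry":0,"rz":0,"grip":0.3},{"x":0,"y":0,"z":1,"rx":0,"ry":0,"rz":0,"grip":0.3},{"x":0,"y":0,"z":1,"rx":0,"ry":0,"rz":0,"grip":0.3},{"x":0,"y":0,"z":1,"rx":0,"ry":0,"rz":0,"grip":0.3},{"x":0,"y":0,"z":0,"rx":0,"ry":0,"rz":0,"grip":0.3},{"x":0,"y":0,"z":0,"rx":0,"ry":0,"rz":0,"grip":0.3},{"x":0,"y":0,"z":0,"rx":0,"ry":0,"rz":0,"grip":0.3},{"x":0,"y":0,"z":0,"rx":0,"ry":0,"rz":0,"grip":0.3},{"x":0,"y":0,"z":0,"rx":0,"ry":0,"rz":0,"grip":0.3},{"x":0,"y":0,"z":0,"rx":0,"ry":0,"rz":0,"grip":0.3}]'
python3 - <<'E'
from h import *
go(.38896,-.25355,.0,86.62)
E
```

```text
time: 7.02
eef_pos: [0.3869, -0.2518, 0.0006]
tcp_rot: [0.728, 0.686, -0.0, -0.003]
contact_force: [-0.9, 0.6, -0.3]
opening: 0.346
finger_force: 0.0
time: 7.85
eef_pos: [0.3889, -0.2528, -0.0008]
tcp_rot: [0.727, 0.686, 0.0, 0.0]
contact_force: [-0.1, -0.1, 0.6]
opening: 0.303
finger_force: 0.0
t7.8 at [ 0.3889 -0.2528 -0.0008] yaw 86.7 open 0.303 F [-0.1 -0.1  0.6]  TURN [0. 0. 0.]  SHIFT [-0.8  0.1 -0.8]
```

```bash
python3 -m creep '[{"x":0,"y":0,"z":1,"rx":0,"ry":0,"rz":0,"grip":0.3},{"x":0,"y":0,"z":1,"rx":0,"ry":0,"rz":0,"grip":0.3},{"x":0,"y":0,"z":0,"rx":0,"ry":0,"rz":0,"grip":0.3},{"x":0,"y":0,"z":0,"rx":0,"ry":0,"rz":0,"grip":0},{"x":0,"y":0,"z":0,"rx":0,"ry":0,"rz":0,"grip":0},{"x":0,"y":0,"z":0,"rx":0,"ry":0,"rz":0,"grip":0},{"x":0,"y":0,"z":0,"rx":0,"ry":0,"rz":0,"grip":0},{"x":0,"y":0,"z":0,"rx":0,"ry":0,"rz":0,"grip":0},{"x":0,"y":0,"z":0,"rx":0,"ry":0,"rz":0,"grip":0},{"x":0,"y":0,"z":0,"rx":0,"ry":0,"rz":0,"grip":0}]'
```

```text
time: 8.68
eef_pos: [0.3889, -0.2528, -0.0029]
tcp_rot: [0.727, 0.686, -0.0, 0.0]
contact_force: [-0.5, -0.1, -0.2]
opening: 0.001
finger_force: 0.0
```

Run:
```python
from h import *
c=cam("scene"); u,v=px(c,[[.389,-.253,0]])[0]; print(u,v)
u,v=int(u),int(v);a=c["color"][v-70:v+40,u-75:u+75]; cv2.imwrite("pics/s2.png",cv2.resize(a,None,fx=5,fy=5,interpolation=cv2.INTER_CUBIC))
```

```text
296.71963564612196 167.5116551097135
```

View pics/s2.png

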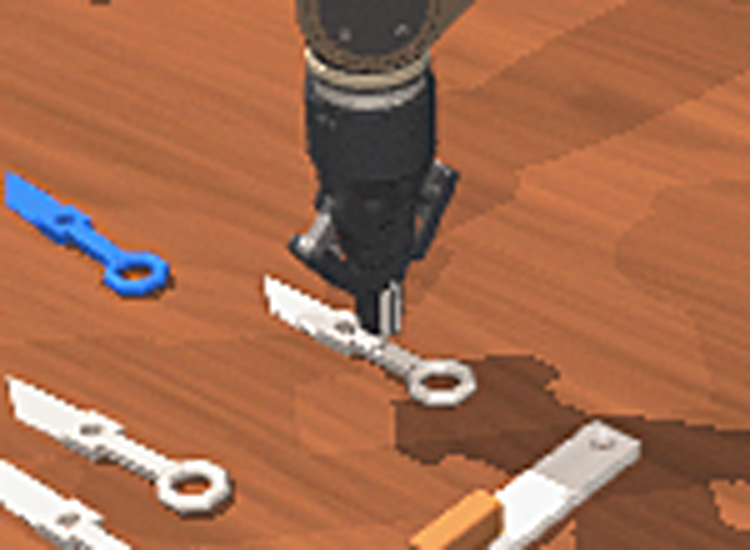

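The shut fingertips (crop 380,325) hover just above the shank, so the true tip is more than 10 mm above the reported TCP. I'll open and go lower in small steps.

```bash
python3 -m creep '[{"x":0,"y":0,"z":0,"rx":0,"ry":0,"rz":0,"grip":0.35},{"x":0,"y":0,"z":0,"rx":0,"ry":0,"rz":0,"grip":0.35},{"x":0,"y":0,"z":0,"rx":0,"ry":0,"rz":0,"grip":0.35},{"x":0,"y":0,"z":0,"rx":0,"ry":0,"rz":0,"grip":0.35},{"x":0,"y":0,"z":2,"rx":0,"ry":0,"rz":0,"grip":0.35},{"x":0,"y":0,"z":2,"rx":0,"ry":0,"rz":0,"grip":0.35},{"x":0,"y":0,"z":2,"rx":0,"ry":0,"rz":0,"grip":0.35},{"x":0,"y":0,"z":0,"rx":0,"ry":0,"rz":0,"grip":0.35},{"x":0,"y":0,"z":0,"rx":0,"ry":0,"rz":0,"grip":0.35},{"x":0,"y":0,"z":0,"rx":0,"ry":0,"rz":0,"grip":0.35}]'
python3 -m creep '[{"x":0,"y":0,"z":2,"rx":0,"ry":0,"rz":0,"grip":0.35},{"x":0,"y":0,"z":2,"rx":0,"ry":0,"rz":0,"grip":0.35},{"x":0,"y":0,"z":0,"rx":0,"ry":0,"rz":0,"grip":0},{"x":0,"y":0,"z":0,"rx":0,"ry":0,"rz":0,"grip":0},{"x":0,"y":0,"z":0,"rx":0,"ry":0,"rz":0,"grip":0},{"x":0,"y":0,"z":0,"rx":0,"ry":0,"rz":0,"grip":0},{"x":0,"y":0,"z":0,"rx":0,"ry":0,"rz":0,"grip":0},{"x":0,"y":0,"z":0,"rx":0,"ry":0,"rz":0,"grip":0},{"x":0,"y":0,"z":0,"rx":0,"ry":0,"rz":0,"grip":0},{"x":0,"y":0,"z":0,"rx":0,"ry":0,"rz":0,"grip":0}]'
```

```text
time: 9.57
eef_pos: [0.3888, -0.2528, -0.0089]
tcp_rot: [0.727, 0.686, -0.0, -0.0]
contact_force: [-0.5, -0.5, 0.9]
opening: 0.354
finger_force: 0.0
time: 10.4
eef_pos: [0.3888, -0.2526, -0.0129]
tcp_rot: [0.727, 0.686, -0.0, -0.0]
contact_force: [-0.5, 0.8, 1.4]
opening: 0.086
finger_force: 78.6
```

```bash
python3 -m creep '[{"x":0,"y":0,"z":-5,"rx":0,"ry":0,"rz":0,"grip":0},{"x":0,"y":0,"z":-15,"rx":0,"ry":0,"rz":0,"grip":0},{"x":0,"y":0,"z":-20,"rx":0,"ry":0,"rz":0,"grip":0},{"x":0,"y":0,"z":-20,"rx":0,"ry":0,"rz":0,"grip":0},{"x":0,"y":0,"z":-20,"rx":0,"ry":0,"rz":0,"grip":0},{"x":0,"y":0,"z":-20,"rx":0,"ry":0,"rz":0,"grip":0},{"x":0,"y":0,"z":0,"rx":0,"ry":0,"rz":0,"grip":0},{"x":0,"y":0,"z":0,"rx":0,"ry":0,"rz":0,"grip":0},{"x":0,"y":0,"z":0,"rx":0,"ry":0,"rz":0,"grip":0},{"x":0,"y":0,"z":0,"rx":0,"ry":0,"rz":0,"grip":0}]'
python3 - <<'E'
from h import *
s=ctrl.get_state()["eef_pos"]
c=cam("scene"); u,v=px(c,[s])[0]; print(u,v)
u,v=int(u),int(v);a=cv2.resize(c["color"][v-50:v+50,u-60:u+60],None,fx=4,fy=4,interpolation=cv2.INTER_CUBIC)
d=cam(); u,v=px(d,[s])[0]; print(u,v);u,v=int(u),int(v);b=cv2.resize(d["color"][v-50:v+50,u-40:u+40],None,fx=4,fy=4,interpolation=cv2.INTER_CUBIC)
cv2.imwrite("pics/s3.png",np.hstack([a,b]))
h=holes(d,(365,215,425,260)); print(h.round(1))
E
```

```text
time: 11.23
eef_pos: [0.3878, -0.2518, 0.0853]
tcp_rot: [0.727, 0.686, -0.0, -0.002]
contact_force: [0.3, -0.2, -1.6]
opening: 0.079
finger_force: 78.4
296.2970965190642 144.40709297665651
392.73081020469397 251.1897992957735
[]
```

View pics/s3.png

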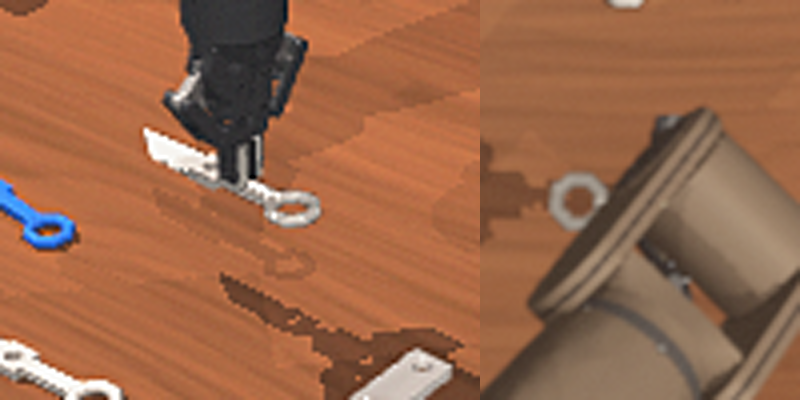

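Run:
```python
from h import *
d=cam(); s=ctrl.get_state(); print(s["eef_pos"])
a=d["color"]; u0,v0=366,238
k=8; g=cv2.resize(a[v0:v0+26,u0:u0+24],None,fx=k,fy=k,interpolation=cv2.INTER_CUBIC).astype(int)
m=((g.min(2)>100)&(g.max(2)-g.min(2)<45)).astype(np.uint8)
cs,hi=cv2.findContours(m,cv2.RETR_CCOMP,cv2.CHAIN_APPROX_NONE)
for q,h in zip(cs,hi[0]):
    A=cv2.contourArea(q)/k/k
    if A>8:
        (x,y),r=cv2.minEnclosingCircle(q); M=cv2.moments(q); uv=((M["m10"]/M["m00"]+.5)/k-.5+u0,(M["m01"]/M["m00"]+.5)/k-.5+v0)
        print(h[3],A,uv,r/k,w(d,[uv],.1035))
R=Rn.from_quat(s["tcp_rot"])
print("pred bow",s["eef_pos"]+R.apply([.05+.0009,0,0]))
cv2.imwrite("pics/m.png",m*255)
```

```text
[ 0.38818841 -0.25209251  0.08575068]
-1 90.90625 (375.2939297582216, 250.074567434399) 7.558799743652344 [[ 0.39290047 -0.19916872  0.1035    ]]
pred bow [ 0.39115871 -0.20127933  0.08583962]
```

The half is held level (scene crop: blade at left, bow at (290,210)), and the bow's position matches the prediction within about 2 mm. Carrying it to above nest 1.

```bash
python3 -m creep '[{"x":0,"y":0,"z":0,"rx":0,"ry":0,"rz":-6.8,"grip":0},{"x":0,"y":0,"z":0,"rx":0,"ry":0,"rz":-6.8,"grip":0},{"x":0,"y":0,"z":0,"rx":0,"ry":0,"rz":-6.8,"grip":0},{"x":0,"y":0,"z":0,"rx":0,"ry":0,"rz":-6.8,"grip":0},{"x":0,"y":0,"z":0,"rx":0,"ry":0,"rz":-6.8,"grip":0},{"x":0,"y":0,"z":0,"rx":0,"ry":0,"rz":-6.8,"grip":0},{"x":0,"y":0,"z":0,"rx":0,"ry":0,"rz":-6.8,"grip":0},{"x":0,"y":0,"z":0,"rx":0,"ry":0,"rz":-6.8,"grip":0},{"x":0,"y":0,"z":0,"rx":0,"ry":0,"rz":-6.8,"grip":0},{"x":0,"y":0,"z":0,"rx":0,"ry":0,"rz":-6.8,"grip":0}]'
python3 -m creep '[{"x":0,"y":0,"z":0,"rx":0,"ry":0,"rz":-6.8,"grip":0},{"x":0,"y":0,"z":0,"rx":0,"ry":0,"rz":-6.8,"grip":0},{"x":0,"y":0,"z":0,"rx":0,"ry":0,"rz":-6.8,"grip":0},{"x":0,"y":0,"z":0,"rx":0,"ry":0,"rz":-6.8,"grip":0},{"x":0,"y":0,"z":0,"rx":0,"ry":0,"rz":-6.4,"grip":0},{"x":-17,"y":32,"z":0,"rx":0,"ry":0,"rz":0,"grip":0},{"x":-17,"y":32,"z":0,"rx":0,"ry":0,"rz":0,"grip":0},{"x":-17,"y":32,"z":0,"rx":0,"ry":0,"rz":0,"grip":0},{"x":-17,"y":32,"z":0,"rx":0,"ry":0,"rz":0,"grip":0},{"x":-17,"y":32,"z":0,"rx":0,"ry":0,"rz":0,"grip":0}]'
python3 -m creep '[{"x":-17,"y":32,"z":0,"rx":0,"ry":0,"rz":0,"grip":0},{"x":-17,"y":32,"z":0,"rx":0,"ry":0,"rz":0,"grip":0},{"x":-17,"y":32,"z":0,"rx":0,"ry":0,"rz":0,"grip":0},{"x":-17,"y":32,"z":0,"rx":0,"ry":0,"rz":0,"grip":0},{"x":-20,"y":32,"z":0,"rx":0,"ry":0,"rz":0,"grip":0},{"x":0,"y":0,"z":10,"rx":0,"ry":0,"rz":0,"grip":0},{"x":0,"y":0,"z":0,"rx":0,"ry":0,"rz":0,"grip":0},{"x":0,"y":0,"z":0,"rx":0,"ry":0,"rz":0,"grip":0},{"x":0,"y":0,"z":0,"rx":0,"ry":0,"rz":0,"grip":0},{"x":0,"y":0,"z":0,"rx":0,"ry":0,"rz":0,"grip":0}]'
python3 - <<'E'
from h import *
j=(.5022,.1808,.1439)
go(*jp(j,-.00095,-.09),.0111,188.24)
print(ctrl.get_state()["finger_force"])
E
```

```text
time: 12.22
eef_pos: [0.3885, -0.2524, 0.0863]
tcp_rot: [0.217, 0.976, 0.0, -0.001]
contact_force: [-0.7, 0.3, -1.0]
opening: 0.082
finger_force: 78.4
time: 13.05
eef_pos: [0.4499, -0.0806, 0.0865]
tcp_rot: [-0.072, 0.997, 0.0, -0.0]
contact_force: [0.3, -0.0, -1.1]
opening: 0.083
finger_force: 78.5
time: 13.88
eef_pos: [0.5139, 0.0877, 0.0771]
tcp_rot: [-0.071, 0.997, -0.0, -0.0]
contact_force: [-1.0, -0.3, -1.4]
opening: 0.084
finger_force: 78.4
t13.9 at [0.5139 0.0877 0.0771] yaw -171.8 open 0.084 F [-1.  -0.3 -1.4]  TURN [-0.  -0.  -0.1]  SHIFT [-0.9  3.8 66. ]
78.44610504806042
```

```bash
python3 -m creep '[{"x":-0.9,"y":3.8,"z":0,"rx":0,"ry":0,"rz":0,"grip":0},{"x":0,"y":0,"z":10,"rx":0,"ry":0,"rz":0,"grip":0},{"x":0,"y":0,"z":10,"rx":0,"ry":0,"rz":0,"grip":0},{"x":0,"y":0,"z":10,"rx":0,"ry":0,"rz":0,"grip":0},{"x":0,"y":0,"z":10,"rx":0,"ry":0,"rz":0,"grip":0},{"x":0,"y":0,"z":3,"rx":0,"ry":0,"rz":0,"grip":0},{"x":0,"y":0,"z":0,"rx":0,"ry":0,"rz":0,"grip":0},{"x":0,"y":0,"z":0,"rx":0,"ry":0,"rz":0,"grip":0},{"x":0,"y":0,"z":0,"rx":0,"ry":0,"rz":0,"grip":0},{"x":0,"y":0,"z":0,"rx":0,"ry":0,"rz":0,"grip":0}]'
python3 - <<'E'
from h import *
j=(.5022,.1808,.1439)
go(*jp(j,-.00095,-.09),.0111,188.24)
c=cam("scene"); uv=px(c,[[*jp(j,.03,-.09),.04],[*jp(j,-.05,-.09),.038],[*jp(j,.03,-.03),.04],[*jp(j,-.05,-.03),.038],[*jp(j,.03,.03),.04]]); print(uv.round(1))
u,v=uv[0].astype(int); u0,v0=u-60,v-60; cv2.imwrite("pics/s4.png",cv2.resize(c["color"][v0:v0+110,u0:u0+150],None,fx=5,fy=5,interpolation=cv2.INTER_CUBIC)); print(u0,v0)
E
```

```text
time: 14.72
eef_pos: [0.5151, 0.0927, 0.0347]
tcp_rot: [-0.072, 0.997, -0.0, 0.001]
contact_force: [0.6, 1.0, -1.7]
opening: 0.08
finger_force: 79.1
t14.7 at [0.5151 0.0927 0.0347] yaw -171.7 open 0.08 F [ 0.6  1.  -1.7]  TURN [-0.   0.1  0. ]  SHIFT [ 1.  -1.  23.6]
[[364.9 234.3]
 [377.6 215.8]
 [387.4 242.7]
 [399.3 223.5]
 [410.9 251.4]]
304 174
```

View pics/s4.png

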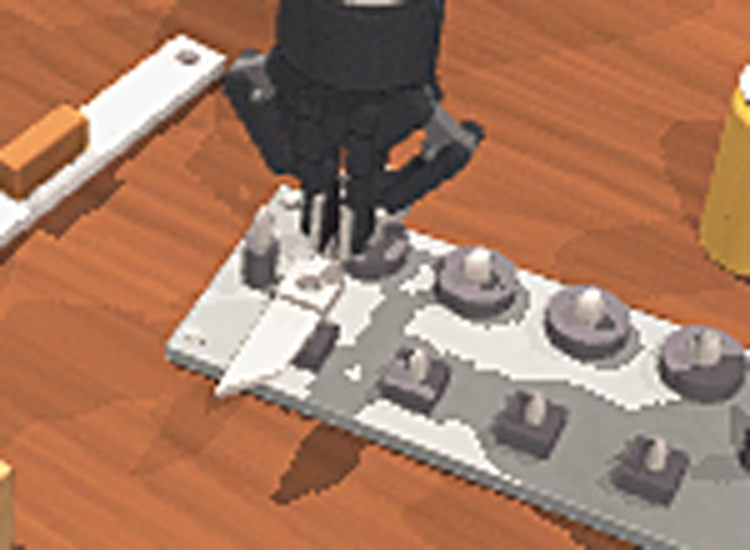

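Scene view: the held half's pivot hole is at crop (311,281), above pin 1, which is hidden; pin 2's tip at (419,350) is 1 px off its prediction. I'll check the offset numerically.

Run:
```python
from h import *
j=(.5022,.1808,.1439)
go(*jp(j,-.00095,-.09),.0111,188.24)
c=cam("scene")
b=tips(c,j) if False else None
hp=np.array([[311/5+304-.4,281/5+174-.4]]); cal=np.array([[419/5+304-.4,350/5+174-.4]])-px(c,[[*jp(j,.03,-.03),.04]])
z=ctrl.get_state()["eef_pos"][2]+.0129+.010
g=w(c,hp-cal,z)[0,:2]; t=jp(j,.03,-.09); cs,sn=np.cos(j[2]),np.sin(j[2]); d=g-t
print(z,cal,g,t,"jig dx,dy mm",1e3*(cs*d[0]+sn*d[1]),1e3*(-sn*d[0]+cs*d[1]))
```

```text
t14.8 at [0.5151 0.0927 0.0348] yaw -171.7 open 0.085 F [ 0.1 -0.4 -1.1]  TURN [-0.   0.1  0. ]  SHIFT [ 1.  -0.9 23.7]
0.05762976049811347 [[-0.02349909  0.93069241]] [0.5432901  0.09627008] [0.54479628 0.09603233] jig dx,dy mm -1.4565184070095123 0.4512807221411235
```

```bash
python3 -m creep '[{"x":0,"y":-0.7,"z":0,"rx":0,"ry":0,"rz":0,"grip":0},{"x":0,"y":0,"z":3,"rx":0,"ry":0,"rz":0,"grip":0},{"x":0,"y":0,"z":3,"rx":0,"ry":0,"rz":0,"grip":0},{"x":0,"y":0,"z":3,"rx":0,"ry":0,"rz":0,"grip":0},{"x":0,"y":0,"z":2,"rx":0,"ry":0,"rz":0,"grip":0},{"x":0,"y":0,"z":2,"rx":0,"ry":0,"rz":0,"grip":0},{"x":0,"y":0,"z":0,"rx":0,"ry":0,"rz":0,"grip":0},{"x":0,"y":0,"z":0,"rx":0,"ry":0,"rz":0,"grip":0},{"x":0,"y":0,"z":0,"rx":0,"ry":0,"rz":0,"grip":0},{"x":0,"y":0,"z":0,"rx":0,"ry":0,"rz":0,"grip":0}]'
```

```text
time: 15.65
eef_pos: [0.5147, 0.092, 0.0213]
tcp_rot: [-0.072, 0.997, -0.0, 0.0]
contact_force: [0.4, -0.5, -2.3]
opening: 0.081
finger_force: 79.1
```

```bash
python3 -m creep '[{"x":0,"y":0,"z":2,"rx":0,"ry":0,"rz":0,"grip":0},{"x":0,"y":0,"z":2,"rx":0,"ry":0,"rz":0,"grip":0},{"x":0,"y":0,"z":2,"rx":0,"ry":0,"rz":0,"grip":0},{"x":0,"y":0,"z":1,"rx":0,"ry":0,"rz":0,"grip":0},{"x":0,"y":0,"z":1,"rx":0,"ry":0,"rz":0,"grip":0},{"x":0,"y":0,"z":1,"rx":0,"ry":0,"rz":0,"grip":0},{"x":0,"y":0,"z":1,"rx":0,"ry":0,"rz":0,"grip":0},{"x":0,"y":0,"z":0,"rx":0,"ry":0,"rz":0,"grip":0},{"x":0,"y":0,"z":0,"rx":0,"ry":0,"rz":0,"grip":0},{"x":0,"y":0,"z":0,"rx":0,"ry":0,"rz":0,"grip":0}]'
```

```text
time: 16.48
eef_pos: [0.5147, 0.092, 0.0112]
tcp_rot: [-0.072, 0.997, -0.0, 0.0]
contact_force: [-0.4, 0.5, 0.4]
opening: 0.086
finger_force: 79.5
```

```bash
python3 -m creep '[{"x":0,"y":0,"z":0.6,"rx":0,"ry":0,"rz":0,"grip":0},{"x":0,"y":0,"z":0,"rx":0,"ry":0,"rz":0,"grip":0.3},{"x":0,"y":0,"z":0,"rx":0,"ry":0,"rz":0,"grip":0.3},{"x":0,"y":0,"z":0,"rx":0,"ry":0,"rz":0,"grip":0.3},{"x":0,"y":0,"z":0,"rx":0,"ry":0,"rz":0,"grip":0.3},{"x":0,"y":0,"z":-10,"rx":0,"ry":0,"rz":0,"grip":0.3},{"x":0,"y":0,"z":-20,"rx":0,"ry":0,"rz":0,"grip":0.3},{"x":0,"y":0,"z":-30,"rx":0,"ry":0,"rz":0,"grip":0.3},{"x":0,"y":0,"z":-30,"rx":0,"ry":0,"rz":0,"grip":0.3},{"x":0,"y":-30,"z":0,"rx":0,"ry":0,"rz":0,"grip":0.3}]'
python3 - <<'E'
from h import *
c=cam(); hs=holes(c,(325,160,445,262)); print(hs.round(1))
b,p=w(c,[[387.9,195.5]],.007)[0],w(c,[[413.6,194.5]],.008)[0]
o=b+(p-b)*50/80; y=np.degrees(np.arctan2(p[1]-b[1],p[0]-b[0])); print(b,p,o,y)
go(o[0],o[1],.10,y+180)
c=cam("scene"); cv2.imwrite("pics/s5.png",cv2.resize(c["color"][174:284,304:454],None,fx=4,fy=4,interpolation=cv2.INTER_CUBIC))
E
```

```text
time: 17.32
eef_pos: [0.523, 0.0648, 0.108]
tcp_rot: [-0.074, 0.997, -0.0, 0.006]
contact_force: [2.6, 0.5, 0.3]
opening: 0.297
finger_force: 0.0
[[413.6 194.5  10.1]
 [388.  195.5  40.3]
 [397.5 173.7   9.9]
 [371.9 172.6  40.6]
 [335.1 252.3  11.3]
 [336.2 209.2 110.9]
 [337.3 167.4   9. ]]
[ 0.55647673 -0.25544237  0.007     ] [ 0.55785671 -0.33535957  0.008     ] [ 0.55733922 -0.30539062  0.007625  ] -89.01073762483318
t17.4 at [0.5231 0.0588 0.1059] yaw -171.6 open 0.3 F [ 0.6 -3.6 -1. ]  TURN [ 0.3  0.7 97.4]  SHIFT [-364.7   28.     5.9]
```

View pics/s5.png

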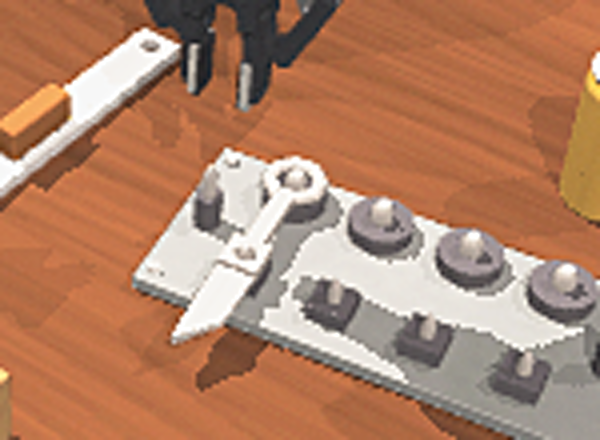

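Nest 1 is good: the bow ring surrounds the post (crop 295,180) and the pin shows in the pivot hole (243,253). Next is the middle half.

```bash
python3 -m creep '[{"x":0,"y":0,"z":0,"rx":0,"ry":0,"rz":6.95,"grip":0.3},{"x":0,"y":0,"z":0,"rx":0,"ry":0,"rz":6.95,"grip":0.3},{"x":0,"y":0,"z":0,"rx":0,"ry":0,"rz":6.95,"grip":0.3},{"x":0,"y":0,"z":0,"rx":0,"ry":0,"rz":6.95,"grip":0.3},{"x":0,"y":0,"z":0,"rx":0,"ry":0,"rz":6.95,"grip":0.3},{"x":0,"y":0,"z":0,"rx":0,"ry":0,"rz":6.95,"grip":0.3},{"x":0,"y":0,"z":0,"rx":0,"ry":0,"rz":6.95,"grip":0.3},{"x":0,"y":0,"z":0,"rx":0,"ry":0,"rz":6.95,"grip":0.3},{"x":0,"y":0,"z":0,"rx":0,"ry":0,"rz":6.95,"grip":0.3},{"x":0,"y":0,"z":0,"rx":0,"ry":0,"rz":6.95,"grip":0.3}]'
python3 -m creep '[{"x":0,"y":0,"z":0,"rx":0,"ry":0,"rz":6.95,"grip":0.3},{"x":0,"y":0,"z":0,"rx":0,"ry":0,"rz":6.95,"grip":0.3},{"x":0,"y":0,"z":0,"rx":0,"ry":0,"rz":6.95,"grip":0.3},{"x":0,"y":0,"z":0,"rx":0,"ry":0,"rz":6.95,"grip":0.3},{"x":-33,"y":3,"z":0,"rx":0,"ry":0,"rz":0,"grip":0.3},{"x":-33,"y":3,"z":0,"rx":0,"ry":0,"rz":0,"grip":0.3},{"x":-33,"y":3,"z":0,"rx":0,"ry":0,"rz":0,"grip":0.3},{"x":-33,"y":3,"z":0,"rx":0,"ry":0,"rz":0,"grip":0.3},{"x":-33,"y":3,"z":0,"rx":0,"ry":0,"rz":0,"grip":0.3},{"x":-33,"y":3,"z":0,"rx":0,"ry":0,"rz":0,"grip":0.3}]'
python3 -m creep '[{"x":-33,"y":3,"z":0,"rx":0,"ry":0,"rz":0,"grip":0.3},{"x":-33,"y":3,"z":0,"rx":0,"ry":0,"rz":0,"grip":0.3},{"x":-33,"y":2,"z":0,"rx":0,"ry":0,"rz":0,"grip":0.3},{"x":-33,"y":2,"z":0,"rx":0,"ry":0,"rz":0,"grip":0.3},{"x":-33,"y":0,"z":0,"rx":0,"ry":0,"rz":0,"grip":0.3},{"x":0,"y":0,"z":25,"rx":0,"ry":0,"rz":0,"grip":0.3},{"x":0,"y":0,"z":25,"rx":0,"ry":0,"rz":0,"grip":0.3},{"x":0,"y":0,"z":0,"rx":0,"ry":0,"rz":0,"grip":0.3},{"x":0,"y":0,"z":0,"rx":0,"ry":0,"rz":0,"grip":0.3},{"x":0,"y":0,"z":0,"rx":0,"ry":0,"rz":0,"grip":0.3}]'
python3 - <<'E'
from h import *
go(.5573,-.3054,-.0129,91)
c=cam(); hs=holes(c,(325,160,445,262)); print(hs.round(1))
E
```

```text
time: 18.25
eef_pos: [0.5182, 0.0627, 0.1002]
tcp_rot: [0.512, 0.859, -0.0, -0.001]
contact_force: [-0.6, -0.2, -0.2]
opening: 0.299
finger_force: 0.0
time: 19.08
eef_pos: [0.5397, -0.1364, 0.1003]
tcp_rot: [0.701, 0.713, -0.0, -0.001]
contact_force: [0.2, -0.3, 0.6]
opening: 0.299
finger_force: 0.0
time: 19.92
eef_pos: [0.5533, -0.2999, 0.0513]
tcp_rot: [0.701, 0.713, 0.0, 0.0]
contact_force: [0.0, 0.6, 0.2]
opening: 0.299
finger_force: 0.0
t19.9 at [ 0.5533 -0.2999  0.0513] yaw 91.0 open 0.299 F [0.  0.6 0.2]  TURN [ 0.  0. -0.]  SHIFT [-5.6  3.9 64.2]
[[397.5 173.7  11. ]
 [371.8 172.6  39.4]
 [335.  252.3  10.1]
 [336.5 208.9 125.8]
 [337.3 167.5   8.3]]
```

```bash
python3 -m creep '[{"x":-5.6,"y":3.9,"z":0,"rx":0,"ry":0,"rz":0,"grip":0.3},{"x":0,"y":0,"z":20,"rx":0,"ry":0,"rz":0,"grip":0.3},{"x":0,"y":0,"z":20,"rx":0,"ry":0,"rz":0,"grip":0.3},{"x":0,"y":0,"z":14,"rx":0,"ry":0,"rz":0,"grip":0.3},{"x":0,"y":0,"z":7,"rx":0,"ry":0,"rz":0,"grip":0.3},{"x":0,"y":0,"z":3.2,"rx":0,"ry":0,"rz":0,"grip":0.3},{"x":0,"y":0,"z":0,"rx":0,"ry":0,"rz":0,"grip":0.3},{"x":0,"y":0,"z":0,"rx":0,"ry":0,"rz":0,"grip":0.3},{"x":0,"y":0,"z":0,"rx":0,"ry":0,"rz":0,"grip":0.3},{"x":0,"y":0,"z":0,"rx":0,"ry":0,"rz":0,"grip":0}]'
python3 -m creep '[{"x":0,"y":0,"z":0,"rx":0,"ry":0,"rz":0,"grip":0},{"x":0,"y":0,"z":0,"rx":0,"ry":0,"rz":0,"grip":0},{"x":0,"y":0,"z":0,"rx":0,"ry":0,"rz":0,"grip":0},{"x":0,"y":0,"z":0,"rx":0,"ry":0,"rz":0,"grip":0},{"x":0,"y":0,"z":0,"rx":0,"ry":0,"rz":0,"grip":0},{"x":0,"y":0,"z":0,"rx":0,"ry":0,"rz":0,"grip":0},{"x":0,"y":0,"z":0,"rx":0,"ry":0,"rz":0,"grip":0},{"x":0,"y":0,"z":0,"rx":0,"ry":0,"rz":0,"grip":0},{"x":0,"y":0,"z":0,"rx":0,"ry":0,"rz":0,"grip":0},{"x":0,"y":0,"z":0,"rx":0,"ry":0,"rz":0,"grip":0}]'
python3 - <<'E'
from h import *
go(.55734,-.30539,-.0129,90.99)
E
```

```text
time: 20.8
eef_pos: [0.5577, -0.3063, -0.0124]
tcp_rot: [0.701, 0.713, 0.0, 0.001]
contact_force: [0.4, -0.8, -0.4]
opening: 0.178
finger_force: 0.0
time: 21.63
eef_pos: [0.558, -0.3065, -0.0121]
tcp_rot: [0.701, 0.713, 0.0, 0.001]
contact_force: [-1.2, 0.6, 5.1]
opening: 0.001
finger_force: 2.9
t21.6 at [ 0.558  -0.3065 -0.0121] yaw 91.0 open 0.001 F [-1.2  0.6  5.1]  TURN [ 0.1  0.1 -0. ]  SHIFT [ 1.2 -0.6  0.8]
```

Run:
```python
from h import *
c=cam("scene"); u,v=px(c,[ctrl.get_state()["eef_pos"]])[0].astype(int); a=cv2.resize(c["color"][v-60:v+50,u-75:u+75],None,fx=5,fy=5,interpolation=cv2.INTER_CUBIC); cv2.imwrite("pics/s6.png",a)
```

```text
(no output)
```

View pics/s6.png

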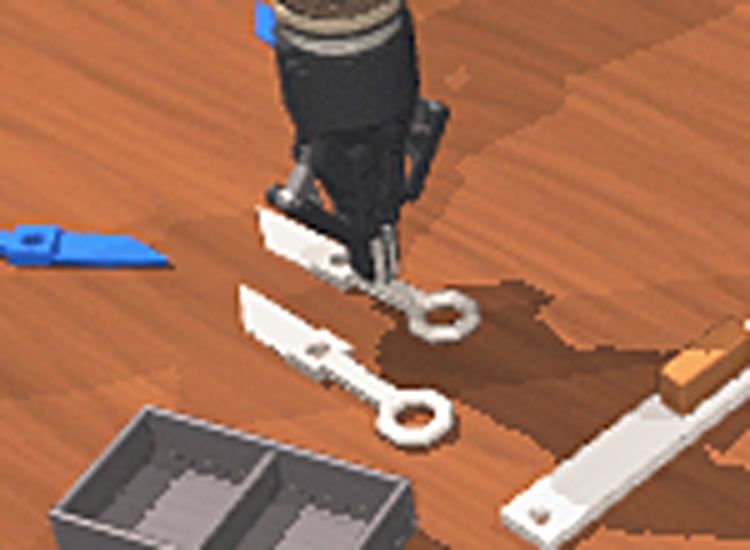

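The shut tips rest on the middle half's shank (crop 380,275), so true tip height is about 22 mm above the reported z. I'll open and grasp 8 mm lower.

```bash
python3 -m creep '[{"x":0,"y":0,"z":-4,"rx":0,"ry":0,"rz":0,"grip":0},{"x":0,"y":0,"z":0,"rx":0,"ry":0,"rz":0,"grip":0.3},{"x":0,"y":0,"z":0,"rx":0,"ry":0,"rz":0,"grip":0.3},{"x":0,"y":0,"z":0,"rx":0,"ry":0,"rz":0,"grip":0.3},{"x":1,"y":-0.5,"z":4,"rx":0,"ry":0,"rz":0,"grip":0.3},{"x":0,"y":0,"z":2,"rx":0,"ry":0,"rz":0,"grip":0.3},{"x":0,"y":0,"z":2,"rx":0,"ry":0,"rz":0,"grip":0.3},{"x":0,"y":0,"z":2,"rx":0,"ry":0,"rz":0,"grip":0.3},{"x":0,"y":0,"z":1,"rx":0,"ry":0,"rz":0,"grip":0.3},{"x":0,"y":0,"z":0,"rx":0,"ry":0,"rz":0,"grip":0.3}]'
python3 -m creep '[{"x":0,"y":0,"z":0,"rx":0,"ry":0,"rz":0,"grip":0},{"x":0,"y":0,"z":0,"rx":0,"ry":0,"rz":0,"grip":0},{"x":0,"y":0,"z":0,"rx":0,"ry":0,"rz":0,"grip":0},{"x":0,"y":0,"z":0,"rx":0,"ry":0,"rz":0,"grip":0},{"x":0,"y":0,"z":0,"rx":0,"ry":0,"rz":0,"grip":0},{"x":0,"y":0,"z":0,"rx":0,"ry":0,"rz":0,"grip":0},{"x":0,"y":0,"z":0,"rx":0,"ry":0,"rz":0,"grip":0},{"x":0,"y":0,"z":0,"rx":0,"ry":0,"rz":0,"grip":0},{"x":0,"y":0,"z":0,"rx":0,"ry":0,"rz":0,"grip":0},{"x":0,"y":0,"z":0,"rx":0,"ry":0,"rz":0,"grip":0}]'
python3 - <<'E'
from h import *
go(.55734,-.30539,-.0129,90.99)
E
```

```text
time: 22.52
eef_pos: [0.5561, -0.3046, -0.0212]
tcp_rot: [0.701, 0.713, -0.0, -0.0]
contact_force: [1.1, -0.0, -0.1]
opening: 0.3
finger_force: 0.0
time: 23.35
eef_pos: [0.5566, -0.3049, -0.0204]
tcp_rot: [0.701, 0.713, 0.0, 0.0]
contact_force: [0.5, 0.7, 1.7]
opening: 0.131
finger_force: 79.9
t23.4 at [ 0.5566 -0.3049 -0.0204] yaw 91.0 open 0.131 F [0.5 0.7 1.7]  TURN [ 0.  0. -0.]  SHIFT [-0.5  0.7 -7.5]
```

```bash
python3 -m creep '[{"x":0,"y":0,"z":-10,"rx":0,"ry":0,"rz":0,"grip":0},{"x":0,"y":0,"z":-25,"rx":0,"ry":0,"rz":0,"grip":0},{"x":0,"y":0,"z":-25,"rx":0,"ry":0,"rz":0,"grip":0},{"x":0,"y":0,"z":-25,"rx":0,"ry":0,"rz":0,"grip":0},{"x":0,"y":0,"z":-15,"rx":0,"ry":0,"rz":0,"grip":0},{"x":0,"y":0,"z":0,"rx":0,"ry":0,"rz":-6.95,"grip":0},{"x":0,"y":0,"z":0,"rx":0,"ry":0,"rz":-6.95,"grip":0},{"x":0,"y":0,"z":0,"rx":0,"ry":0,"rz":-6.95,"grip":0},{"x":0,"y":0,"z":0,"rx":0,"ry":0,"rz":-6.95,"grip":0},{"x":0,"y":0,"z":0,"rx":0,"ry":0,"rz":-6.95,"grip":0}]'
python3 -m creep '[{"x":0,"y":0,"z":0,"rx":0,"ry":0,"rz":-6.95,"grip":0},{"x":0,"y":0,"z":0,"rx":0,"ry":0,"rz":-6.95,"grip":0},{"x":0,"y":0,"z":0,"rx":0,"ry":0,"rz":-6.95,"grip":0},{"x":0,"y":0,"z":0,"rx":0,"ry":0,"rz":-6.95,"grip":0},{"x":0,"y":0,"z":0,"rx":0,"ry":0,"rz":-6.95,"grip":0},{"x":0,"y":0,"z":0,"rx":0,"ry":0,"rz":-6.95,"grip":0},{"x":0,"y":0,"z":0,"rx":0,"ry":0,"rz":-6.95,"grip":0},{"x":0,"y":0,"z":0,"rx":0,"ry":0,"rz":-6.95,"grip":0},{"x":0,"y":0,"z":0,"rx":0,"ry":0,"rz":-6.95,"grip":0},{"x":0,"y":0,"z":0,"rx":0,"ry":0,"rz":0,"grip":0}]'
python3 - <<'E'
from h import *
j=(.5022,.1808,.1439)
go(*jp(j,-.0005,-.03),.0036,188.24); print(ctrl.get_state()["finger_force"])
E
```

```text
time: 24.18
eef_pos: [0.5557, -0.3042, 0.0789]
tcp_rot: [0.454, 0.891, 0.0, -0.001]
contact_force: [1.0, -0.8, -1.4]
opening: 0.133
finger_force: 79.4
time: 25.02
eef_pos: [0.5558, -0.3043, 0.0789]
tcp_rot: [-0.073, 0.997, 0.0, -0.001]
contact_force: [0.1, -0.3, -1.7]
opening: 0.133
finger_force: 79.4
t25.0 at [ 0.5558 -0.3043  0.0789] yaw -171.6 open 0.133 F [ 0.1 -0.3 -1.7]  TURN [ 0.1 -0.1  0.1]  SHIFT [-16.  457.8  75.3]
79.44306492805481
```

```bash
python3 -m creep '[{"x":-1.6,"y":33,"z":0,"rx":0,"ry":0,"rz":0.1,"grip":0},{"x":-1.6,"y":33,"z":0,"rx":0,"ry":0,"rz":0,"grip":0},{"x":-1.6,"y":33,"z":0,"rx":0,"ry":0,"rz":0,"grip":0},{"x":-1.6,"y":33,"z":0,"rx":0,"ry":0,"rz":0,"grip":0},{"x":-1.6,"y":33,"z":0,"rx":0,"ry":0,"rz":0,"grip":0},{"x":-1.6,"y":33,"z":0,"rx":0,"ry":0,"rz":0,"grip":0},{"x":-1.6,"y":33,"z":0,"rx":0,"ry":0,"rz":0,"grip":0},{"x":-1.6,"y":33,"z":0,"rx":0,"ry":0,"rz":0,"grip":0},{"x":-1.6,"y":33,"z":0,"rx":0,"ry":0,"rz":0,"grip":0},{"x":-1.6,"y":33,"z":0,"rx":0,"ry":0,"rz":0,"grip":0}]'
python3 -m creep '[{"x":0,"y":33,"z":0,"rx":0,"ry":0,"rz":0,"grip":0},{"x":0,"y":33,"z":0,"rx":0,"ry":0,"rz":0,"grip":0},{"x":0,"y":33,"z":0,"rx":0,"ry":0,"rz":0,"grip":0},{"x":0,"y":28.8,"z":0,"rx":0,"ry":0,"rz":0,"grip":0},{"x":0,"y":0,"z":25,"rx":0,"ry":0,"rz":0,"grip":0},{"x":0,"y":0,"z":20,"rx":0,"ry":0,"rz":0,"grip":0},{"x":0,"y":0,"z":10,"rx":0,"ry":0,"rz":0,"grip":0},{"x":0,"y":0,"z":0,"rx":0,"ry":0,"rz":0,"grip":0},{"x":0,"y":0,"z":0,"rx":0,"ry":0,"rz":0,"grip":0},{"x":0,"y":0,"z":0,"rx":0,"ry":0,"rz":0,"grip":0}]'
python3 - <<'E'
from h import *
j=(.5022,.1808,.1439)
go(*jp(j,-.0005,-.03),.0036,188.24); print(ctrl.get_state()["finger_force"])
c=cam("scene"); cv2.imwrite("pics/s7.png",cv2.resize(c["color"][174:284,304:454],None,fx=5,fy=5,interpolation=cv2.INTER_CUBIC))
E
```

```text
time: 25.85
eef_pos: [0.5246, 0.0257, 0.0794]
tcp_rot: [-0.069, 0.998, 0.0, -0.0]
contact_force: [0.6, 1.2, -1.6]
opening: 0.133
finger_force: 79.5
time: 26.68
eef_pos: [0.5082, 0.1504, 0.0254]
tcp_rot: [-0.07, 0.998, 0.0, 0.001]
contact_force: [-0.1, -0.1, -1.7]
opening: 0.123
finger_force: 79.5
t26.7 at [0.5082 0.1504 0.0254] yaw -171.9 open 0.123 F [-0.1 -0.1 -1.7]  TURN [-0.   0.1 -0.2]  SHIFT [ 2.1  1.  21.8]
79.46892142295837
```

```bash
python3 -m creep '[{"x":1.7,"y":1,"z":0,"rx":0,"ry":0,"rz":-0.2,"grip":0},{"x":0,"y":0,"z":0,"rx":0,"ry":0,"rz":0,"grip":0},{"x":0,"y":0,"z":3,"rx":0,"ry":0,"rz":0,"grip":0},{"x":0,"y":0,"z":3,"rx":0,"ry":0,"rz":0,"grip":0},{"x":0,"y":0,"z":3,"rx":0,"ry":0,"rz":0,"grip":0},{"x":0,"y":0,"z":2,"rx":0,"ry":0,"rz":0,"grip":0},{"x":0,"y":0,"z":0,"rx":0,"ry":0,"rz":0,"grip":0},{"x":0,"y":0,"z":0,"rx":0,"ry":0,"rz":0,"grip":0},{"x":0,"y":0,"z":0,"rx":0,"ry":0,"rz":0,"grip":0},{"x":0,"y":0,"z":0,"rx":0,"ry":0,"rz":0,"grip":0}]'
python3 - <<'E'
from h import *
j=(.5022,.1808,.1439)
go(*jp(j,-.0005,-.03),.0036,188.24)
E
```

```text
time: 27.57
eef_pos: [0.5055, 0.1515, 0.0134]
tcp_rot: [-0.073, 0.997, -0.0, 0.0]
contact_force: [0.7, 0.3, -2.2]
opening: 0.131
finger_force: 79.5
t27.6 at [0.5055 0.1515 0.0134] yaw -171.6 open 0.131 F [ 0.7  0.3 -2.2]  TURN [-0.   0.   0.1]  SHIFT [-0.5 -0.5  9.8]
```

Pins have entered (underside at 34 mm) with no force. Continuing down.

```bash
python3 -m creep '[{"x":-0.4,"y":-0.4,"z":2,"rx":0,"ry":0,"rz":0,"grip":0},{"x":0,"y":0,"z":2,"rx":0,"ry":0,"rz":0,"grip":0},{"x":0,"y":0,"z":2,"rx":0,"ry":0,"rz":0,"grip":0},{"x":0,"y":0,"z":1.5,"rx":0,"ry":0,"rz":0,"grip":0},{"x":0,"y":0,"z":1,"rx":0,"ry":0,"rz":0,"grip":0},{"x":0,"y":0,"z":1,"rx":0,"ry":0,"rz":0,"grip":0},{"x":0,"y":0,"z":0.6,"rx":0,"ry":0,"rz":0,"grip":0},{"x":0,"y":0,"z":0,"rx":0,"ry":0,"rz":0,"grip":0},{"x":0,"y":0,"z":0,"rx":0,"ry":0,"rz":0,"grip":0},{"x":0,"y":0,"z":0,"rx":0,"ry":0,"rz":0,"grip":0}]'
```

```text
time: 28.4
eef_pos: [0.5058, 0.1511, 0.0035]
tcp_rot: [-0.073, 0.997, -0.0, -0.0]
contact_force: [-2.5, -0.8, 2.3]
opening: 0.131
finger_force: 80.0
```

```bash
python3 -m creep '[{"x":0,"y":0,"z":0,"rx":0,"ry":0,"rz":0,"grip":0.3},{"x":0,"y":0,"z":0,"rx":0,"ry":0,"rz":0,"grip":0.3},{"x":0,"y":0,"z":0,"rx":0,"ry":0,"rz":0,"grip":0.3},{"x":0,"y":0,"z":-10,"rx":0,"ry":0,"rz":0,"grip":0.3},{"x":0,"y":0,"z":-25,"rx":0,"ry":0,"rz":0,"grip":0.3},{"x":0,"y":0,"z":-25,"rx":0,"ry":0,"rz":0,"grip":0.3},{"x":0,"y":0,"z":-30,"rx":0,"ry":0,"rz":0,"grip":0.3},{"x":0,"y":-30,"z":0,"rx":0,"ry":0,"rz":0,"grip":0.3},{"x":0,"y":-33,"z":0,"rx":0,"ry":0,"rz":0,"grip":0.3},{"x":0,"y":-33,"z":0,"rx":0,"ry":0,"rz":0,"grip":0.3}]'
python3 - <<'E'
from h import *
c=cam(); hs=holes(c,(325,140,460,262)); print(hs.round(1))
i=np.argmin(np.hypot(hs[:,0]-371.9,hs[:,1]-172.6)); k=np.argmin(np.hypot(hs[:,0]-397.5,hs[:,1]-173.7))
b,p=w(c,hs[i:i+1,:2],.007)[0],w(c,hs[k:k+1,:2],.008)[0]
o=b+(p-b)*50/80; y=np.degrees(np.arctan2(p[1]-b[1],p[0]-b[0])); print(b,p,o,y)
go(o[0],o[1],-.0204,y+180)
E
```

```text
time: 29.23
eef_pos: [0.5208, 0.0555, 0.0953]
tcp_rot: [-0.074, 0.997, -0.0, 0.002]
contact_force: [0.5, 0.6, -0.3]
opening: 0.3
finger_force: 0.0
[[397.5 173.7  10. ]
 [371.9 172.6  40.5]
 [335.1 252.3  11.3]
 [336.2 209.2 111. ]
 [337.3 167.4   8.9]]
[ 0.62955185 -0.20797703  0.007     ] [ 0.62412852 -0.28757648  0.008     ] [ 0.62616227 -0.25772669  0.007625  ] -93.89769585436733
t29.3 at [0.5218 0.0503 0.0951] yaw -171.7 open 0.299 F [ 1.7 -3.5 -1.2]  TURN [ -0.    0.4 102.2]  SHIFT [-300.2  125.   115.5]
```

```bash
python3 -m creep '[{"x":0,"y":0,"z":0,"rx":0,"ry":0,"rz":6.8,"grip":0.3},{"x":0,"y":0,"z":0,"rx":0,"ry":0,"rz":6.8,"grip":0.3},{"x":0,"y":0,"z":0,"rx":0,"ry":0,"rz":6.8,"grip":0.3},{"x":0,"y":0,"z":0,"rx":0,"ry":0,"rz":6.8,"grip":0.3},{"x":0,"y":0,"z":0,"rx":0,"ry":0,"rz":6.8,"grip":0.3},{"x":0,"y":0,"z":0,"rx":0,"ry":0,"rz":6.8,"grip":0.3},{"x":0,"y":0,"z":0,"rx":0,"ry":0,"rz":6.8,"grip":0.3},{"x":0,"y":0,"z":0,"rx":0,"ry":0,"rz":6.8,"grip":0.3},{"x":0,"y":0,"z":0,"rx":0,"ry":0,"rz":6.8,"grip":0.3},{"x":0,"y":0,"z":0,"rx":0,"ry":0,"rz":6.8,"grip":0.3}]'
python3 -m creep '[{"x":0,"y":0,"z":0,"rx":0,"ry":0,"rz":6.8,"grip":0.3},{"x":0,"y":0,"z":0,"rx":0,"ry":0,"rz":6.8,"grip":0.3},{"x":0,"y":0,"z":0,"rx":0,"ry":0,"rz":6.8,"grip":0.3},{"x":0,"y":0,"z":0,"rx":0,"ry":0,"rz":6.8,"grip":0.3},{"x":0,"y":0,"z":0,"rx":0,"ry":0,"rz":7,"grip":0.3},{"x":-30,"y":12.5,"z":0,"rx":0,"ry":0,"rz":0,"grip":0.3},{"x":-30,"y":12.5,"z":0,"rx":0,"ry":0,"rz":0,"grip":0.3},{"x":-30,"y":12.5,"z":0,"rx":0,"ry":0,"rz":0,"grip":0.3},{"x":-30,"y":12.5,"z":0,"rx":0,"ry":0,"rz":0,"grip":0.3},{"x":-30,"y":12.5,"z":0,"rx":0,"ry":0,"rz":0,"grip":0.3}]'
python3 -m creep '[{"x":-30,"y":12.5,"z":0,"rx":0,"ry":0,"rz":0,"grip":0.3},{"x":-30,"y":12.5,"z":0,"rx":0,"ry":0,"rz":0,"grip":0.3},{"x":-30,"y":12.5,"z":0,"rx":0,"ry":0,"rz":0,"grip":0.3},{"x":-30,"y":12.5,"z":0,"rx":0,"ry":0,"rz":0,"grip":0.3},{"x":-30,"y":12.5,"z":0,"rx":0,"ry":0,"rz":0,"grip":0.3},{"x":0,"y":0,"z":25,"rx":0,"ry":0,"rz":0,"grip":0.3},{"x":0,"y":0,"z":25,"rx":0,"ry":0,"rz":0,"grip":0.3},{"x":0,"y":0,"z":0,"rx":0,"ry":0,"rz":0,"grip":0.3},{"x":0,"y":0,"z":0,"rx":0,"ry":0,"rz":0,"grip":0.3},{"x":0,"y":0,"z":0,"rx":0,"ry":0,"rz":0,"grip":0.3}]'
python3 - <<'E'
from h import *
go(.62616,-.25773,-.0204,86.1)
E
```

```text
time: 30.12
eef_pos: [0.5201, 0.0562, 0.094]
tcp_rot: [0.5, 0.866, 0.0, 0.0]
contact_force: [-0.0, -0.2, 0.4]
opening: 0.299
finger_force: 0.0
time: 30.95
eef_pos: [0.5728, -0.0991, 0.0941]
tcp_rot: [0.73, 0.683, 0.0, 0.001]
contact_force: [0.2, 0.8, -0.5]
opening: 0.298
finger_force: 0.0
time: 31.78
eef_pos: [0.6251, -0.2515, 0.0446]
tcp_rot: [0.73, 0.683, 0.0, 0.001]
contact_force: [1.2, -0.8, 0.8]
opening: 0.302
finger_force: 0.0
t31.8 at [ 0.6251 -0.2515  0.0446] yaw 86.2 open 0.302 F [ 1.2 -0.8  0.8]  TURN [0.1 0.  0.1]  SHIFT [-6.1  1.5 65. ]
```

```bash
python3 -m creep '[{"x":-6.1,"y":1.5,"z":0,"rx":0,"ry":0,"rz":0.1,"grip":0.3},{"x":0,"y":0,"z":20,"rx":0,"ry":0,"rz":0,"grip":0.3},{"x":0,"y":0,"z":20,"rx":0,"ry":0,"rz":0,"grip":0.3},{"x":0,"y":0,"z":14,"rx":0,"ry":0,"rz":0,"grip":0.3},{"x":0,"y":0,"z":7,"rx":0,"ry":0,"rz":0,"grip":0.3},{"x":0,"y":0,"z":4,"rx":0,"ry":0,"rz":0,"grip":0.3},{"x":0,"y":0,"z":0,"rx":0,"ry":0,"rz":0,"grip":0.3},{"x":0,"y":0,"z":0,"rx":0,"ry":0,"rz":0,"grip":0.3},{"x":0,"y":0,"z":0,"rx":0,"ry":0,"rz":0,"grip":0.3},{"x":0,"y":0,"z":0,"rx":0,"ry":0,"rz":0,"grip":0}]'
python3 -m creep '[{"x":0,"y":0,"z":0,"rx":0,"ry":0,"rz":0,"grip":0},{"x":0,"y":0,"z":0,"rx":0,"ry":0,"rz":0,"grip":0},{"x":0,"y":0,"z":0,"rx":0,"ry":0,"rz":0,"grip":0},{"x":0,"y":0,"z":0,"rx":0,"ry":0,"rz":0,"grip":0},{"x":0,"y":0,"z":0,"rx":0,"ry":0,"rz":0,"grip":0},{"x":0,"y":0,"z":0,"rx":0,"ry":0,"rz":0,"grip":0},{"x":0,"y":0,"z":0,"rx":0,"ry":0,"rz":0,"grip":0},{"x":0,"y":0,"z":0,"rx":0,"ry":0,"rz":0,"grip":0},{"x":0,"y":0,"z":0,"rx":0,"ry":0,"rz":0,"grip":0},{"x":0,"y":0,"z":0,"rx":0,"ry":0,"rz":0,"grip":0}]'
python3 - <<'E'
from h import *
go(.62616,-.25773,-.0204,86.1)
E
```

```text
time: 32.62
eef_pos: [0.6261, -0.2581, -0.0208]
tcp_rot: [0.731, 0.682, 0.0, 0.001]
contact_force: [-0.6, 0.6, -0.0]
opening: 0.172
finger_force: 0.0
time: 33.45
eef_pos: [0.6263, -0.2582, -0.0206]
tcp_rot: [0.731, 0.682, 0.0, 0.001]
contact_force: [-0.8, 1.1, 5.1]
opening: 0.135
finger_force: 80.1
t33.5 at [ 0.6263 -0.2582 -0.0206] yaw 86.1 open 0.135 F [-0.8  1.1  5.1]  TURN [ 0.1  0.  -0. ]  SHIFT [ 0.4 -0.1 -0.2]
```

```bash
python3 -m creep '[{"x":0,"y":0,"z":-10,"rx":0,"ry":0,"rz":0,"grip":0},{"x":0,"y":0,"z":-25,"rx":0,"ry":0,"rz":0,"grip":0},{"x":0,"y":0,"z":-25,"rx":0,"ry":0,"rz":0,"grip":0},{"x":0,"y":0,"z":-25,"rx":0,"ry":0,"rz":0,"grip":0},{"x":0,"y":0,"z":-15,"rx":0,"ry":0,"rz":0,"grip":0},{"x":0,"y":0,"z":0,"rx":0,"ry":0,"rz":-6.8,"grip":0},{"x":0,"y":0,"z":0,"rx":0,"ry":0,"rz":-6.8,"grip":0},{"x":0,"y":0,"z":0,"rx":0,"ry":0,"rz":-6.8,"grip":0},{"x":0,"y":0,"z":0,"rx":0,"ry":0,"rz":-6.8,"grip":0},{"x":0,"y":0,"z":0,"rx":0,"ry":0,"rz":-6.8,"grip":0}]'
python3 -m creep '[{"x":0,"y":0,"z":0,"rx":0,"ry":0,"rz":-6.8,"grip":0},{"x":0,"y":0,"z":0,"rx":0,"ry":0,"rz":-6.8,"grip":0},{"x":0,"y":0,"z":0,"rx":0,"ry":0,"rz":-6.8,"grip":0},{"x":0,"y":0,"z":0,"rx":0,"ry":0,"rz":-6.8,"grip":0},{"x":0,"y":0,"z":0,"rx":0,"ry":0,"rz":-6.8,"grip":0},{"x":0,"y":0,"z":0,"rx":0,"ry":0,"rz":-6.8,"grip":0},{"x":0,"y":0,"z":0,"rx":0,"ry":0,"rz":-6.8,"grip":0},{"x":0,"y":0,"z":0,"rx":0,"ry":0,"rz":-6.8,"grip":0},{"x":0,"y":0,"z":0,"rx":0,"ry":0,"rz":-6.8,"grip":0},{"x":0,"y":0,"z":0,"rx":0,"ry":0,"rz":-6.9,"grip":0}]'
python3 - <<'E'
from h import *
j=(.5022,.1808,.1439)
go(*jp(j,.0004,.03),.0034,188.24); print(ctrl.get_state()["finger_force"])
E
```

```text
time: 34.28
eef_pos: [0.6246, -0.2573, 0.0772]
tcp_rot: [0.497, 0.868, -0.0, -0.001]
contact_force: [0.1, 1.2, -1.5]
opening: 0.132
finger_force: 79.2
time: 35.12
eef_pos: [0.6247, -0.2573, 0.0771]
tcp_rot: [-0.074, 0.997, 0.001, -0.001]
contact_force: [-0.3, -0.5, -2.1]
opening: 0.133
finger_force: 79.2
t35.1 at [ 0.6247 -0.2573  0.0771] yaw -171.5 open 0.133 F [-0.3 -0.5 -2.1]  TURN [ 0.1 -0.1  0.3]  SHIFT [ 58.  481.2  73.7]
79.2034363746643
```

```bash
python3 -m creep '[{"x":4,"y":33,"z":0,"rx":0,"ry":0,"rz":0.1,"grip":0},{"x":4,"y":33,"z":0,"rx":0,"ry":0,"rz":0,"grip":0},{"x":4,"y":33,"z":0,"rx":0,"ry":0,"rz":0,"grip":0},{"x":4,"y":33,"z":0,"rx":0,"ry":0,"rz":0,"grip":0},{"x":4,"y":33,"z":0,"rx":0,"ry":0,"rz":0,"grip":0},{"x":4,"y":33,"z":0,"rx":0,"ry":0,"rz":0,"grip":0},{"x":4,"y":33,"z":0,"rx":0,"ry":0,"rz":0,"grip":0},{"x":4,"y":33,"z":0,"rx":0,"ry":0,"rz":0,"grip":0},{"x":4,"y":33,"z":0,"rx":0,"ry":0,"rz":0,"grip":0},{"x":4,"y":33,"z":0,"rx":0,"ry":0,"rz":0,"grip":0}]'
python3 -m creep '[{"x":6,"y":33,"z":0,"rx":0,"ry":0,"rz":0,"grip":0},{"x":6,"y":33,"z":0,"rx":0,"ry":0,"rz":0,"grip":0},{"x":6,"y":33,"z":0,"rx":0,"ry":0,"rz":0,"grip":0},{"x":0,"y":33,"z":0,"rx":0,"ry":0,"rz":0,"grip":0},{"x":0,"y":19,"z":0,"rx":0,"ry":0,"rz":0,"grip":0},{"x":0,"y":0,"z":20,"rx":0,"ry":0,"rz":0,"grip":0},{"x":0,"y":0,"z":20,"rx":0,"ry":0,"rz":0,"grip":0},{"x":0,"y":0,"z":13,"rx":0,"ry":0,"rz":0,"grip":0},{"x":0,"y":0,"z":0,"rx":0,"ry":0,"rz":0,"grip":0},{"x":0,"y":0,"z":0,"rx":0,"ry":0,"rz":0,"grip":0}]'
python3 -m creep '[{"x":0,"y":0,"z":0,"rx":0,"ry":0,"rz":0,"grip":0},{"x":0,"y":0,"z":0,"rx":0,"ry":0,"rz":0,"grip":0},{"x":0,"y":0,"z":0,"rx":0,"ry":0,"rz":0,"grip":0},{"x":0,"y":0,"z":0,"rx":0,"ry":0,"rz":0,"grip":0},{"x":0,"y":0,"z":0,"rx":0,"ry":0,"rz":0,"grip":0},{"x":0,"y":0,"z":0,"rx":0,"ry":0,"rz":0,"grip":0},{"x":0,"y":0,"z":0,"rx":0,"ry":0,"rz":0,"grip":0},{"x":0,"y":0,"z":0,"rx":0,"ry":0,"rz":0,"grip":0},{"x":0,"y":0,"z":0,"rx":0,"ry":0,"rz":0,"grip":0},{"x":0,"y":0,"z":0,"rx":0,"ry":0,"rz":0,"grip":0}]'
python3 - <<'E'
from h import *
j=(.5022,.1808,.1439)
go(*jp(j,.0004,.03),.0034,188.24); print(ctrl.get_state()["finger_force"])
E
```

```text
time: 35.95
eef_pos: [0.5381, 0.0648, 0.0776]
tcp_rot: [-0.07, 0.998, 0.0, -0.001]
contact_force: [1.1, 0.1, -2.2]
opening: 0.128
finger_force: 79.2
time: 36.78
eef_pos: [0.4993, 0.2101, 0.024]
tcp_rot: [-0.07, 0.998, -0.0, -0.002]
contact_force: [0.9, 0.1, -1.9]
opening: 0.13
finger_force: 79.2
time: 37.62
eef_pos: [0.5006, 0.2103, 0.0252]
tcp_rot: [-0.07, 0.998, 0.0, -0.0]
contact_force: [-0.7, 0.2, -1.4]
opening: 0.129
finger_force: 79.2
t37.6 at [0.5006 0.2103 0.0252] yaw -171.9 open 0.129 F [-0.7  0.2 -1.4]  TURN [ 0.  -0.  -0.2]  SHIFT [ 2.2  0.5 21.8]
79.19230341911316
```

```bash
python3 -m creep '[{"x":2.2,"y":0.4,"z":0,"rx":0,"ry":0,"rz":-0.2,"grip":0},{"x":0,"y":0,"z":0,"rx":0,"ry":0,"rz":0,"grip":0},{"x":0,"y":0,"z":3,"rx":0,"ry":0,"rz":0,"grip":0},{"x":0,"y":0,"z":3,"rx":0,"ry":0,"rz":0,"grip":0},{"x":0,"y":0,"z":3,"rx":0,"ry":0,"rz":0,"grip":0},{"x":0,"y":0,"z":2,"rx":0,"ry":0,"rz":0,"grip":0},{"x":0,"y":0,"z":0,"rx":0,"ry":0,"rz":0,"grip":0},{"x":0,"y":0,"z":0,"rx":0,"ry":0,"rz":0,"grip":0},{"x":0,"y":0,"z":0,"rx":0,"ry":0,"rz":0,"grip":0},{"x":0,"y":0,"z":0,"rx":0,"ry":0,"rz":0,"grip":0}]'
python3 - <<'E'
from h import *
j=(.5022,.1808,.1439)
go(*jp(j,.0004,.03),.0034,188.24)
E
```

```text
time: 38.45
eef_pos: [0.4986, 0.2104, 0.0144]
tcp_rot: [-0.072, 0.997, 0.0, 0.0]
contact_force: [0.1, -0.3, -1.2]
opening: 0.13
finger_force: 79.2
t38.5 at [0.4986 0.2104 0.0144] yaw -171.7 open 0.13 F [ 0.1 -0.3 -1.2]  TURN [0. 0. 0.]  SHIFT [ 0.3  0.1 11. ]
```

```bash
python3 -m creep '[{"x":0,"y":0,"z":2,"rx":0,"ry":0,"rz":0,"grip":0},{"x":0,"y":0,"z":2,"rx":0,"ry":0,"rz":0,"grip":0},{"x":0,"y":0,"z":2,"rx":0,"ry":0,"rz":0,"grip":0},{"x":0,"y":0,"z":2,"rx":0,"ry":0,"rz":0,"grip":0},{"x":0,"y":0,"z":1,"rx":0,"ry":0,"rz":0,"grip":0},{"x":0,"y":0,"z":1,"rx":0,"ry":0,"rz":0,"grip":0},{"x":0,"y":0,"z":1,"rx":0,"ry":0,"rz":0,"grip":0},{"x":0,"y":0,"z":0,"rx":0,"ry":0,"rz":0,"grip":0},{"x":0,"y":0,"z":0,"rx":0,"ry":0,"rz":0,"grip":0},{"x":0,"y":0,"z":0,"rx":0,"ry":0,"rz":0,"grip":0}]'
```

```text
time: 39.28
eef_pos: [0.4984, 0.2105, 0.0034]
tcp_rot: [-0.072, 0.997, 0.0, 0.0]
contact_force: [-1.1, -0.4, 1.4]
opening: 0.132
finger_force: 79.5
```

```bash
python3 -m creep '[{"x":0,"y":0,"z":0,"rx":0,"ry":0,"rz":0,"grip":0.3},{"x":0,"y":0,"z":0,"rx":0,"ry":0,"rz":0,"grip":0.3},{"x":0,"y":0,"z":0,"rx":0,"ry":0,"rz":0,"grip":0.3},{"x":0,"y":0,"z":-10,"rx":0,"ry":0,"rz":0,"grip":0.3},{"x":0,"y":0,"z":-25,"rx":0,"ry":0,"rz":0,"grip":0.3},{"x":0,"y":0,"z":-30,"rx":0,"ry":0,"rz":0,"grip":0.3},{"x":0,"y":0,"z":-35,"rx":0,"ry":0,"rz":0,"grip":0.3},{"x":0,"y":0,"z":-20,"rx":0,"ry":0,"rz":0,"grip":0.5},{"x":35,"y":0,"z":0,"rx":0,"ry":0,"rz":0,"grip":0.5},{"x":35,"y":0,"z":0,"rx":0,"ry":0,"rz":0,"grip":0.5}]'
python3 - <<'E'
from h import *
c=cam(); hs=holes(c,(325,140,460,262)); print(hs.round(1))
n=[hs[np.argmin(np.hypot(hs[:,0]-u,hs[:,1]-v)),:2] for u,v in ((335.1,252.3),(337.3,167.4))]
q=w(c,n,.008); o=q.mean(0); d=q[1]-q[0]; y=np.degrees(np.arctan2(d[1],d[0])); print(q,o,y,np.linalg.norm(d))
go(o[0],o[1],.09,y+180)
a=cv2.resize(c["color"][180:260,155:310],None,fx=5,fy=5,interpolation=cv2.INTER_CUBIC); cv2.imwrite("pics/t8.png",a)
E
```

```text
time: 40.12
eef_pos: [0.4314, 0.2007, 0.1268]
tcp_rot: [-0.072, 0.997, 0.001, 0.003]
contact_force: [-1.2, 0.1, 0.3]
opening: 0.497
finger_force: 0.0
[[335.  252.3   9.5]
 [336.1 209.3 115. ]
 [337.3 167.4   8.7]]
[[ 0.38435382 -0.08677228  0.008     ]
 [ 0.64780059 -0.09991338  0.008     ]] [ 0.5160772  -0.09334283  0.008     ] -2.8556276453946046 0.2637743175615858
t40.2 at [0.421  0.1995 0.1218] yaw -171.7 open 0.499 F [-3.9  3.  -2.4]  TURN [-0.1 -0.5 11.2]  SHIFT [-109.6 -287.7   31.8]
```

View pics/t8.png

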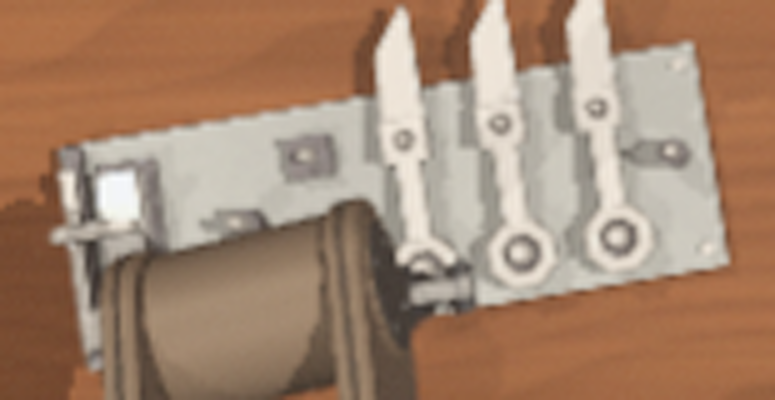

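Halves sit in nests 1–3 with their pins showing in the pivot holes, at crop (597,107), (500,123) and (404,139). The bar hasn't moved and its hole spacing checks at 263.8 mm. Going for the bar.

```bash
python3 -m creep '[{"x":0,"y":0,"z":0,"rx":0,"ry":0,"rz":5.6,"grip":0.5},{"x":0,"y":0,"z":0,"rx":0,"ry":0,"rz":5.6,"grip":0.5},{"x":-14,"y":-36,"z":3,"rx":0,"ry":0,"rz":0,"grip":0.5},{"x":-14,"y":-36,"z":3,"rx":0,"ry":0,"rz":0,"grip":0.5},{"x":-14,"y":-36,"z":3,"rx":0,"ry":0,"rz":0,"grip":0.5},{"x":-14,"y":-36,"z":3,"rx":0,"ry":0,"rz":0,"grip":0.5},{"x":-14,"y":-36,"z":3,"rx":0,"ry":0,"rz":0,"grip":0.5},{"x":-14,"y":-36,"z":3,"rx":0,"ry":0,"rz":0,"grip":0.5},{"x":-13,"y":-36,"z":3,"rx":0,"ry":0,"rz":0,"grip":0.5},{"x":-13,"y":-36,"z":3,"rx":0,"ry":0,"rz":0,"grip":0.5}]'
python3 -m creep '[{"x":0,"y":0,"z":10,"rx":0,"ry":0,"rz":0,"grip":0.5},{"x":0,"y":0,"z":10,"rx":0,"ry":0,"rz":0,"grip":0.5},{"x":0,"y":0,"z":10,"rx":0,"ry":0,"rz":0,"grip":0.5},{"x":0,"y":0,"z":0,"rx":0,"ry":0,"rz":0,"grip":0.5},{"x":0,"y":0,"z":0,"rx":0,"ry":0,"rz":0,"grip":0.5},{"x":0,"y":0,"z":0,"rx":0,"ry":0,"rz":0,"grip":0.5},{"x":0,"y":0,"z":0,"rx":0,"ry":0,"rz":0,"grip":0.5},{"x":0,"y":0,"z":0,"rx":0,"ry":0,"rz":0,"grip":0.5},{"x":0,"y":0,"z":0,"rx":0,"ry":0,"rz":0,"grip":0.5},{"x":0,"y":0,"z":0,"rx":0,"ry":0,"rz":0,"grip":0.5}]'
python3 - <<'E'
from h import *
go(.51608,-.09334,-.007,177.14)
E
```

```text
time: 41.0
eef_pos: [0.5248, -0.095, 0.0999]
tcp_rot: [0.026, 1.0, -0.0, 0.001]
contact_force: [1.3, -0.3, 0.5]
opening: 0.5
finger_force: 0.0
time: 41.83
eef_pos: [0.5244, -0.0928, 0.0697]
tcp_rot: [0.026, 1.0, -0.0, 0.0]
contact_force: [-0.0, -0.3, -0.2]
opening: 0.498
finger_force: 0.0
t41.8 at [ 0.5244 -0.0928  0.0697] yaw 177.1 open 0.498 F [-0.  -0.3 -0.2]  TURN [-0.   0.  -0.1]  SHIFT [ 8.3 -1.  76.7]
```

```bash
python3 -m creep '[{"x":8.3,"y":-1,"z":0,"rx":0,"ry":0,"rz":0,"grip":0.5},{"x":0,"y":0,"z":20,"rx":0,"ry":0,"rz":0,"grip":0.5},{"x":0,"y":0,"z":20,"rx":0,"ry":0,"rz":0,"grip":0.5},{"x":0,"y":0,"z":20,"rx":0,"ry":0,"rz":0,"grip":0.5},{"x":0,"y":0,"z":10,"rx":0,"ry":0,"rz":0,"grip":0.5},{"x":0,"y":0,"z":6.7,"rx":0,"ry":0,"rz":0,"grip":0.5},{"x":0,"y":0,"z":0,"rx":0,"ry":0,"rz":0,"grip":0.5},{"x":0,"y":0,"z":0,"rx":0,"ry":0,"rz":0,"grip":0},{"x":0,"y":0,"z":0,"rx":0,"ry":0,"rz":0,"grip":0},{"x":0,"y":0,"z":0,"rx":0,"ry":0,"rz":0,"grip":0}]' 100
python3 -m creep '[{"x":0,"y":0,"z":0,"rx":0,"ry":0,"rz":0,"grip":0},{"x":0,"y":0,"z":0,"rx":0,"ry":0,"rz":0,"grip":0},{"x":0,"y":0,"z":0,"rx":0,"ry":0,"rz":0,"grip":0},{"x":0,"y":0,"z":0,"rx":0,"ry":0,"rz":0,"grip":0},{"x":0,"y":0,"z":0,"rx":0,"ry":0,"rz":0,"grip":0},{"x":0,"y":0,"z":0,"rx":0,"ry":0,"rz":0,"grip":0},{"x":0,"y":0,"z":0,"rx":0,"ry":0,"rz":0,"grip":0},{"x":0,"y":0,"z":0,"rx":0,"ry":0,"rz":0,"grip":0},{"x":0,"y":0,"z":0,"rx":0,"ry":0,"rz":0,"grip":0},{"x":0,"y":0,"z":0,"rx":0,"ry":0,"rz":0,"grip":0}]'
python3 - <<'E'
from h import *
go(.51608,-.09334,-.007,177.14)
c=cam(); hs=holes(c,(325,140,360,270)); print(hs.round(1))
E
```

```text
time: 42.67
eef_pos: [0.5168, -0.0937, -0.006]
tcp_rot: [0.026, 1.0, -0.0, 0.001]
contact_force: [-0.9, 1.0, 3.6]
opening: 0.211
finger_force: 98.9
time: 43.5
eef_pos: [0.5168, -0.0937, -0.006]
tcp_rot: [0.026, 1.0, -0.0, 0.001]
contact_force: [-1.9, 0.9, 5.6]
opening: 0.207
finger_force: 99.0
t43.5 at [ 0.5168 -0.0937 -0.006 ] yaw 177.1 open 0.207 F [-1.9  0.9  5.6]  TURN [-0.   0.1 -0.1]  SHIFT [0.7 0.3 1. ]
[[337.5 167.4   8.2]]
```

```bash
python3 -m creep '[{"x":0,"y":0,"z":-10,"rx":0,"ry":0,"rz":0,"grip":0},{"x":0,"y":0,"z":-25,"rx":0,"ry":0,"rz":0,"grip":0},{"x":0,"y":0,"z":-30,"rx":0,"ry":0,"rz":0,"grip":0},{"x":0,"y":0,"z":-30,"rx":0,"ry":0,"rz":0,"grip":0},{"x":0,"y":0,"z":-25,"rx":0,"ry":0,"rz":0,"grip":0},{"x":0,"y":0,"z":-10,"rx":0,"ry":0,"rz":6,"grip":0},{"x":0,"y":0,"z":0,"rx":0,"ry":0,"rz":6,"grip":0},{"x":0,"y":0,"z":0,"rx":0,"ry":0,"rz":6,"grip":0},{"x":0,"y":0,"z":0,"rx":0,"ry":0,"rz":6,"grip":0},{"x":0,"y":0,"z":0,"rx":0,"ry":0,"rz":6,"grip":0}]'
python3 -m creep '[{"x":0,"y":0,"z":0,"rx":0,"ry":0,"rz":6,"grip":0},{"x":0,"y":0,"z":0,"rx":0,"ry":0,"rz":6,"grip":0},{"x":0,"y":0,"z":0,"rx":0,"ry":0,"rz":6,"grip":0},{"x":0,"y":0,"z":0,"rx":0,"ry":0,"rz":6,"grip":0},{"x":0,"y":0,"z":0,"rx":0,"ry":0,"rz":6,"grip":0},{"x":0,"y":0,"z":0,"rx":0,"ry":0,"rz":6,"grip":0},{"x":0,"y":0,"z":0,"rx":0,"ry":0,"rz":6,"grip":0},{"x":0,"y":0,"z":0,"rx":0,"ry":0,"rz":6,"grip":0},{"x":0,"y":0,"z":0,"rx":0,"ry":0,"rz":0.9,"grip":0},{"x":0,"y":0,"z":0,"rx":0,"ry":0,"rz":0,"grip":0}]'
python3 - <<'E'
from h import *
j=(.5022,.1808,.1439)
go(*jp(j,-.005,-.0007),.031,98.24); print(ctrl.get_state()["finger_force"])
E
```

```text
time: 44.38
eef_pos: [0.5147, -0.0932, 0.1218]
tcp_rot: [0.286, 0.958, -0.0, -0.001]
contact_force: [0.1, -0.2, -4.6]
opening: 0.21
finger_force: 98.4
time: 45.22
eef_pos: [0.515, -0.0932, 0.1219]
tcp_rot: [0.654, 0.756, -0.0, -0.001]
contact_force: [0.4, 0.0, -4.1]
opening: 0.212
finger_force: 98.4
t45.2 at [ 0.515  -0.0932  0.1219] yaw 98.3 open 0.212 F [ 0.4  0.  -4.1]  TURN [-0.1 -0.   0. ]  SHIFT [272.3  21.6  90.9]
98.37786555290222
```

```bash
python3 -m creep '[{"x":30,"y":2.4,"z":0,"rx":0,"ry":0,"rz":0,"grip":0},{"x":30,"y":2.4,"z":0,"rx":0,"ry":0,"rz":0,"grip":0},{"x":30,"y":2.4,"z":0,"rx":0,"ry":0,"rz":0,"grip":0},{"x":30,"y":2.4,"z":0,"rx":0,"ry":0,"rz":0,"grip":0},{"x":30,"y":2.4,"z":0,"rx":0,"ry":0,"rz":0,"grip":0},{"x":30,"y":2.4,"z":0,"rx":0,"ry":0,"rz":0,"grip":0},{"x":30,"y":2.4,"z":0,"rx":0,"ry":0,"rz":0,"grip":0},{"x":30,"y":2.4,"z":0,"rx":0,"ry":0,"rz":0,"grip":0},{"x":32.3,"y":2.4,"z":0,"rx":0,"ry":0,"rz":0,"grip":0},{"x":0,"y":0,"z":0,"rx":0,"ry":0,"rz":0,"grip":0}]'
python3 -m creep '[{"x":0,"y":0,"z":20,"rx":0,"ry":0,"rz":0,"grip":0},{"x":0,"y":0,"z":20,"rx":0,"ry":0,"rz":0,"grip":0},{"x":0,"y":0,"z":10,"rx":0,"ry":0,"rz":0,"grip":0},{"x":0,"y":0,"z":0,"rx":0,"ry":0,"rz":0,"grip":0},{"x":0,"y":0,"z":0,"rx":0,"ry":0,"rz":0,"grip":0},{"x":0,"y":0,"z":0,"rx":0,"ry":0,"rz":0,"grip":0},{"x":0,"y":0,"z":0,"rx":0,"ry":0,"rz":0,"grip":0},{"x":0,"y":0,"z":0,"rx":0,"ry":0,"rz":0,"grip":0},{"x":0,"y":0,"z":0,"rx":0,"ry":0,"rz":0,"grip":0},{"x":0,"y":0,"z":0,"rx":0,"ry":0,"rz":0,"grip":0}]'
python3 - <<'E'
from h import *
j=(.5022,.1808,.1439)
go(*jp(j,-.005,-.0007),.031,98.24); s=ctrl.get_state(); print(s["finger_force"])
c=cam(); z=s["eef_pos"][2]+.006+.008
X=np.array([[*jp(j,-.005,q),z] for q in (-.132,.132)]); uv=px(c,X); print("expect hole px",uv.round(1))
print(holes(c,(170,180,330,270)).round(1))
a=cv2.resize(c["color"][180:260,155:310],None,fx=5,fy=5,interpolation=cv2.INTER_CUBIC); cv2.imwrite("pics/t9.png",a)
E
```

```text
time: 46.05
eef_pos: [0.4974, 0.1838, 0.1224]
tcp_rot: [0.652, 0.758, 0.001, -0.001]
contact_force: [0.5, -1.0, -3.9]
opening: 0.214
finger_force: 98.4
time: 46.88
eef_pos: [0.499, 0.1792, 0.0732]
tcp_rot: [0.655, 0.756, 0.0, 0.0]
contact_force: [0.1, 0.2, -3.9]
opening: 0.212
finger_force: 98.4
t46.9 at [0.499  0.1792 0.0732] yaw 98.2 open 0.212 F [ 0.1  0.2 -3.9]  TURN [ 0.1 -0.  -0.1]  SHIFT [ 0.5 -1.6 42.2]
98.39979887008667
expect hole px [[288.1 209. ]
 [198.7 223.8]]
[[259.1 230.3  42. ]
 [278.4 226.9  39.3]
 [270.7 226.5  38.3]
 [287.5 208.7   3.2]
 [260.9 205.9   3.2]
 [267.4 204.3   3.3]
 [274.8 202.1   1.4]]
```

View pics/t9.png

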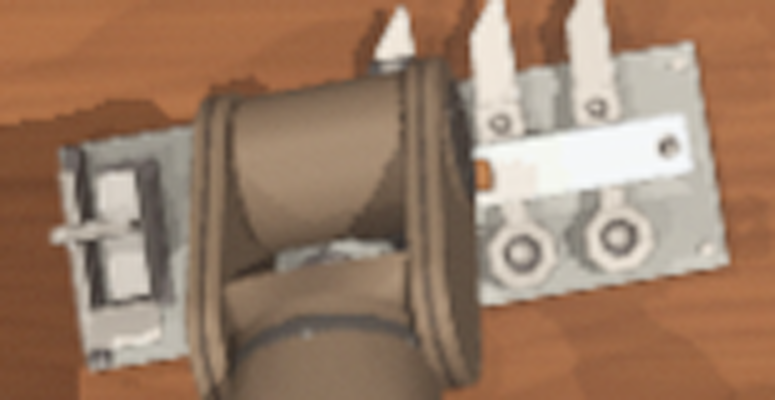

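The bar's visible hole is at crop (669,146), within half a pixel of expected. Correcting by (0.5, -1.6) mm and lowering.

```bash
python3 -m creep '[{"x":0.5,"y":-1.5,"z":0,"rx":0,"ry":0,"rz":0,"grip":0},{"x":0,"y":0,"z":5,"rx":0,"ry":0,"rz":0,"grip":0},{"x":0,"y":0,"z":5,"rx":0,"ry":0,"rz":0,"grip":0},{"x":0,"y":0,"z":4,"rx":0,"ry":0,"rz":0,"grip":0},{"x":0,"y":0,"z":3,"rx":0,"ry":0,"rz":0,"grip":0},{"x":0,"y":0,"z":3,"rx":0,"ry":0,"rz":0,"grip":0},{"x":0,"y":0,"z":3,"rx":0,"ry":0,"rz":0,"grip":0},{"x":0,"y":0,"z":0,"rx":0,"ry":0,"rz":0,"grip":0},{"x":0,"y":0,"z":0,"rx":0,"ry":0,"rz":0,"grip":0},{"x":0,"y":0,"z":0,"rx":0,"ry":0,"rz":0,"grip":0}]'
python3 - <<'E'
from h import *
j=(.5022,.1808,.1439)
go(*jp(j,-.005,-.0007),.031,98.24); s=ctrl.get_state(); print(s["wrist_torque"].round(2))
E
```

```text
time: 47.77
eef_pos: [0.4972, 0.1794, 0.0497]
tcp_rot: [0.655, 0.756, 0.0, 0.0]
contact_force: [-0.4, -0.0, -3.6]
opening: 0.207
finger_force: 98.4
t47.8 at [0.4972 0.1794 0.0497] yaw 98.2 open 0.207 F [-0.4 -0.  -3.6]  TURN [ 0.   0.  -0.1]  SHIFT [-0.1  0.1 18.7]
[-0.05  0.02 -0.02]
```

Underside at about 56 mm, 4 mm onto the pins, and force-free. Continuing.

```bash
python3 -m creep '[{"x":0,"y":0,"z":2,"rx":0,"ry":0,"rz":0,"grip":0},{"x":0,"y":0,"z":2,"rx":0,"ry":0,"rz":0,"grip":0},{"x":0,"y":0,"z":2,"rx":0,"ry":0,"rz":0,"grip":0},{"x":0,"y":0,"z":2,"rx":0,"ry":0,"rz":0,"grip":0},{"x":0,"y":0,"z":2,"rx":0,"ry":0,"rz":0,"grip":0},{"x":0,"y":0,"z":0,"rx":0,"ry":0,"rz":0,"grip":0},{"x":0,"y":0,"z":0,"rx":0,"ry":0,"rz":0,"grip":0},{"x":0,"y":0,"z":0,"rx":0,"ry":0,"rz":0,"grip":0},{"x":0,"y":0,"z":0,"rx":0,"ry":0,"rz":0,"grip":0},{"x":0,"y":0,"z":0,"rx":0,"ry":0,"rz":0,"grip":0}]'
python3 -m creep '[{"x":0,"y":0,"z":2,"rx":0,"ry":0,"rz":0,"grip":0},{"x":0,"y":0,"z":2,"rx":0,"ry":0,"rz":0,"grip":0},{"x":0,"y":0,"z":1.5,"rx":0,"ry":0,"rz":0,"grip":0},{"x":0,"y":0,"z":1.2,"rx":0,"ry":0,"rz":0,"grip":0},{"x":0,"y":0,"z":1,"rx":0,"ry":0,"rz":0,"grip":0},{"x":0,"y":0,"z":1,"rx":0,"ry":0,"rz":0,"grip":0},{"x":0,"y":0,"z":0,"rx":0,"ry":0,"rz":0,"grip":0},{"x":0,"y":0,"z":0,"rx":0,"ry":0,"rz":0,"grip":0},{"x":0,"y":0,"z":0,"rx":0,"ry":0,"rz":0,"grip":0},{"x":0,"y":0,"z":0,"rx":0,"ry":0,"rz":0,"grip":0}]'
```

```text
time: 48.6
eef_pos: [0.4971, 0.1795, 0.0396]
tcp_rot: [0.655, 0.756, 0.0, 0.0]
contact_force: [0.6, -0.2, -4.9]
opening: 0.209
finger_force: 98.4
time: 49.43
eef_pos: [0.497, 0.1794, 0.031]
tcp_rot: [0.655, 0.756, -0.0, -0.0]
contact_force: [-1.0, -0.4, -1.3]
opening: 0.212
finger_force: 98.7
```

```bash
python3 -m creep '[{"x":0,"y":0,"z":0.5,"rx":0,"ry":0,"rz":0,"grip":0},{"x":0,"y":0,"z":0,"rx":0,"ry":0,"rz":0,"grip":0},{"x":0,"y":0,"z":0,"rx":0,"ry":0,"rz":0,"grip":0.4},{"x":0,"y":0,"z":0,"rx":0,"ry":0,"rz":0,"grip":0.4},{"x":0,"y":0,"z":0,"rx":0,"ry":0,"rz":0,"grip":0.4},{"x":0,"y":0,"z":-10,"rx":0,"ry":0,"rz":0,"grip":0.4},{"x":0,"y":0,"z":-25,"rx":0,"ry":0,"rz":0,"grip":0.4},{"x":0,"y":0,"z":-30,"rx":0,"ry":0,"rz":0,"grip":0},{"x":-30,"y":0,"z":-30,"rx":0,"ry":0,"rz":0,"grip":0},{"x":-35,"y":0,"z":0,"rx":0,"ry":0,"rz":0,"grip":0}]'
python3 -m creep '[{"x":-35,"y":0,"z":0,"rx":0,"ry":0,"rz":0,"grip":0},{"x":-35,"y":0,"z":0,"rx":0,"ry":0,"rz":0,"grip":0},{"x":-35,"y":0,"z":0,"rx":0,"ry":0,"rz":0,"grip":0},{"x":-35,"y":0,"z":0,"rx":0,"ry":0,"rz":0,"grip":0},{"x":0,"y":0,"z":0,"rx":0,"ry":0,"rz":0,"grip":0},{"x":0,"y":0,"z":0,"rx":0,"ry":0,"rz":0,"grip":0},{"x":0,"y":0,"z":0,"rx":0,"ry":0,"rz":0,"grip":0},{"x":0,"y":0,"z":0,"rx":0,"ry":0,"rz":0,"grip":0},{"x":0,"y":0,"z":0,"rx":0,"ry":0,"rz":0,"grip":0},{"x":0,"y":0,"z":0,"rx":0,"ry":0,"rz":0,"grip":0}]'
python3 - <<'E'
from h import *
j=(.5022,.1808,.1439)
def crop(c,x0,y0,w_,h_,k): return cv2.resize(c["color"][y0:y0+h_,x0:x0+w_],None,fx=k,fy=k,interpolation=cv2.INTER_CUBIC)
t=cam(); s=cam("scene")
for n,c in (("t",t),("s",s)):
    print(n,px(c,[[*jp(j,-.038,.204),.042],[*jp(j,.038,.204),.042],[*jp(j,-.002,.204),.062],[*jp(j,-.044,.204),.036],[*jp(j,-.005,0),.073]]).round(1).tolist())
A=crop(t,160,190,54,66,6); B=crop(s,440,235,80,66,6); C=crop(t,160,180,145,80,5.5)
C=cv2.resize(crop(s,330,200,200,115,4),(804,462)); 
im=np.hstack([A,B]); print(im.shape)
im2=np.vstack([cv2.resize(im,(788,388)),cv2.resize(np.hstack([crop(t,160,180,145,75,2.7),crop(s,330,200,150,78,2.7)]),(788,205))]); cv2.imwrite("pics/l1.png",im2); print(im2.shape)
E
```

```text
time: 50.27
eef_pos: [0.5109, 0.1167, 0.1328]
tcp_rot: [0.653, 0.757, 0.005, 0.005]
contact_force: [0.7, 0.4, 1.3]
opening: 0.005
finger_force: 0.0
time: 51.1
eef_pos: [0.5259, -0.0218, 0.1248]
tcp_rot: [0.654, 0.756, 0.0, -0.0]
contact_force: [0.0, -0.8, 0.6]
opening: 0.002
finger_force: 0.0
t [[181.1, 238.8], [177.7, 214.0], [177.2, 226.9], [182.1, 240.8], [244.3, 216.6]]
s [[491.8, 258.5], [484.0, 280.9], [490.4, 263.0], [491.7, 258.6], [405.9, 228.3]]
(396, 804, 3)Traceback (most recent call last):
  File "<stdin>", line 10, in <module>
    return _nx.concatenate(arrs, 1, dtype=dtype, casting=casting)
           ~~~~~~~~~~~~~~~^^^^^^^^^^^^^^^^^^^^^^^^^^^^^^^^^^^^^^^
ValueError: all the input array dimensions except for the concatenation axis must match exactly, but along dimension 0, the array at index 0 has size 202 and the array at index 1 has size 211
```

Run:
```python
from h import *
def crop(c,x0,y0,w_,h_,k): return cv2.resize(c["color"][y0:y0+h_,x0:x0+w_],None,fx=k,fy=k,interpolation=cv2.INTER_CUBIC)
t=cam(); s=cam("scene")
a=np.hstack([crop(t,160,195,52,60,6),crop(s,450,240,78,60,6)]); b=np.hstack([crop(t,160,180,130,78,3),crop(s,330,200,130,78,3)])
cv2.imwrite("pics/l1.png",np.vstack([a,b])); print(a.shape,b.shape)
```

```text
(360, 780, 3) (234, 780, 3)
```

View pics/l1.png

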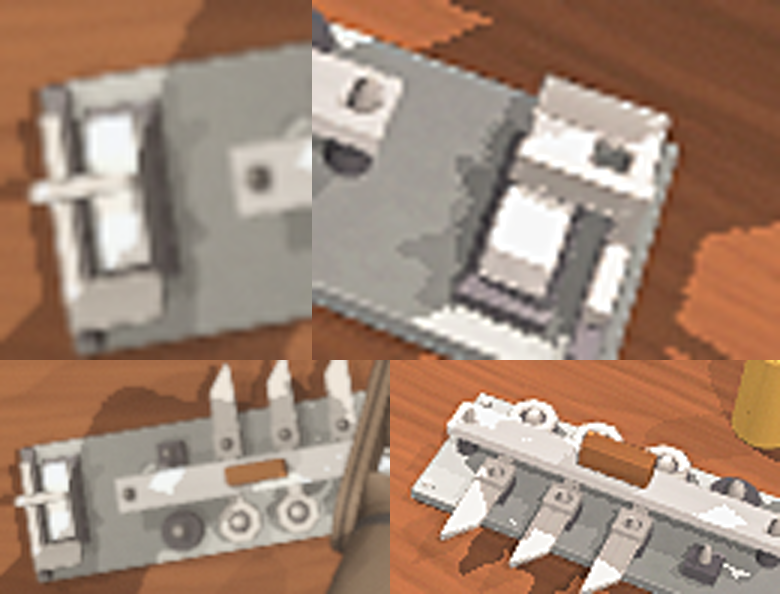

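The bar is seated flush with a pin through each visible hole. In the lock, the plunger (top crop ~113,190) stands clear, the tab crosses at (80,188) and the nose edge is at v≈272. All agree with the predicted pixels. Moving the shut fingers above the gap.

```bash
python3 -m creep '[{"x":0,"y":0,"z":0,"rx":0,"ry":0,"rz":-6.9,"grip":0},{"x":0,"y":0,"z":0,"rx":0,"ry":0,"rz":-6.9,"grip":0},{"x":0,"y":0,"z":0,"rx":0,"ry":0,"rz":-6.9,"grip":0},{"x":0,"y":0,"z":0,"rx":0,"ry":0,"rz":-6.9,"grip":0},{"x":0,"y":0,"z":0,"rx":0,"ry":0,"rz":-6.9,"grip":0},{"x":0,"y":0,"z":0,"rx":0,"ry":0,"rz":-6.9,"grip":0},{"x":0,"y":0,"z":0,"rx":0,"ry":0,"rz":-6.9,"grip":0},{"x":0,"y":0,"z":0,"rx":0,"ry":0,"rz":-6.9,"grip":0},{"x":0,"y":0,"z":0,"rx":0,"ry":0,"rz":-6.9,"grip":0},{"x":0,"y":0,"z":0,"rx":0,"ry":0,"rz":-6.9,"grip":0}]' 60
python3 -m creep '[{"x":0,"y":0,"z":0,"rx":0,"ry":0,"rz":-6.9,"grip":0},{"x":0,"y":0,"z":0,"rx":0,"ry":0,"rz":-6.9,"grip":0},{"x":0,"y":0,"z":0,"rx":0,"ry":0,"rz":-6.9,"grip":0},{"x":0,"y":0,"z":0,"rx":0,"ry":0,"rz":-0.3,"grip":0},{"x":0,"y":33,"z":0,"rx":0,"ry":0,"rz":0,"grip":0},{"x":0,"y":33,"z":0,"rx":0,"ry":0,"rz":0,"grip":0},{"x":0,"y":33,"z":0,"rx":0,"ry":0,"rz":0,"grip":0},{"x":0,"y":33,"z":0,"rx":0,"ry":0,"rz":0,"grip":0},{"x":0,"y":33,"z":0,"rx":0,"ry":0,"rz":0,"grip":0},{"x":0,"y":33,"z":0,"rx":0,"ry":0,"rz":0,"grip":0}]'
python3 -m creep '[{"x":0,"y":33,"z":0,"rx":0,"ry":0,"rz":0,"grip":0},{"x":0,"y":33,"z":0,"rx":0,"ry":0,"rz":0,"grip":0},{"x":0,"y":33,"z":0,"rx":0,"ry":0,"rz":0,"grip":0},{"x":0,"y":33,"z":0,"rx":0,"ry":0,"rz":0,"grip":0},{"x":0,"y":33,"z":0,"rx":0,"ry":0,"rz":0,"grip":0},{"x":0,"y":0,"z":0,"rx":0,"ry":0,"rz":0,"grip":0},{"x":0,"y":0,"z":0,"rx":0,"ry":0,"rz":0,"grip":0},{"x":0,"y":0,"z":0,"rx":0,"ry":0,"rz":0,"grip":0},{"x":0,"y":0,"z":0,"rx":0,"ry":0,"rz":0,"grip":0},{"x":0,"y":0,"z":0,"rx":0,"ry":0,"rz":0,"grip":0}]'
python3 - <<'E'
from h import *
j=(.5022,.1808,.1439)
go(*jp(j,-.022,.204),.024,188.24)
E
```

```text
time: 52.13
eef_pos: [0.526, -0.0228, 0.1248]
tcp_rot: [0.109, 0.994, -0.0, -0.0]
contact_force: [0.5, 0.2, -0.5]
opening: 0.006
finger_force: 0.0
time: 52.97
eef_pos: [0.4975, 0.1746, 0.125]
tcp_rot: [-0.069, 0.998, 0.0, 0.0]
contact_force: [0.2, 0.3, -0.5]
opening: -0.005
finger_force: 0.0
time: 53.8
eef_pos: [0.4748, 0.3353, 0.1247]
tcp_rot: [-0.07, 0.998, -0.0, -0.0]
contact_force: [-0.5, -1.8, 0.1]
opening: 0.003
finger_force: 0.0
t53.8 at [0.4748 0.3353 0.1247] yaw -172.0 open 0.003 F [-0.5 -1.8  0.1]  TURN [-0.  -0.  -0.2]  SHIFT [ 17.1  47.2 100.7]
```

```bash
python3 -m creep '[{"x":8.5,"y":23.6,"z":0,"rx":0,"ry":0,"rz":-0.2,"grip":0},{"x":8.5,"y":23.6,"z":0,"rx":0,"ry":0,"rz":0,"grip":0},{"x":0,"y":0,"z":20,"rx":0,"ry":0,"rz":0,"grip":0},{"x":0,"y":0,"z":25,"rx":0,"ry":0,"rz":0,"grip":0},{"x":0,"y":0,"z":20,"rx":0,"ry":0,"rz":0,"grip":0},{"x":0,"y":0,"z":0,"rx":0,"ry":0,"rz":0,"grip":0},{"x":0,"y":0,"z":0,"rx":0,"ry":0,"rz":0,"grip":0},{"x":0,"y":0,"z":0,"rx":0,"ry":0,"rz":0,"grip":0},{"x":0,"y":0,"z":0,"rx":0,"ry":0,"rz":0,"grip":0},{"x":0,"y":0,"z":0,"rx":0,"ry":0,"rz":0,"grip":0}]'
python3 - <<'E'
from h import *
j=(.5022,.1808,.1439)
go(*jp(j,-.022,.204),.022,188.24)
E
```

```text
time: 54.63
eef_pos: [0.4523, 0.3811, 0.0618]
tcp_rot: [-0.073, 0.997, 0.001, 0.002]
contact_force: [0.1, 0.5, 0.1]
opening: 0.002
finger_force: 0.0
t54.6 at [0.4523 0.3811 0.0618] yaw -171.7 open 0.002 F [0.1 0.5 0.1]  TURN [0.1 0.2 0.1]  SHIFT [ 1.3 -1.4 39.8]
```

```bash
python3 -m creep '[{"x":1.3,"y":-1.4,"z":0,"rx":0,"ry":0,"rz":0,"grip":0},{"x":0,"y":0,"z":8,"rx":0,"ry":0,"rz":0,"grip":0},{"x":0,"y":0,"z":8,"rx":0,"ry":0,"rz":0,"grip":0},{"x":0,"y":0,"z":8,"rx":0,"ry":0,"rz":0,"grip":0},{"x":0,"y":0,"z":8,"rx":0,"ry":0,"rz":0,"grip":0},{"x":0,"y":0,"z":4,"rx":0,"ry":0,"rz":0,"grip":0},{"x":0,"y":0,"z":0,"rx":0,"ry":0,"rz":0,"grip":0},{"x":0,"y":0,"z":0,"rx":0,"ry":0,"rz":0,"grip":0},{"x":0,"y":0,"z":0,"rx":0,"ry":0,"rz":0,"grip":0},{"x":0,"y":0,"z":0,"rx":0,"ry":0,"rz":0,"grip":0}]'
python3 -m creep '[{"x":0,"y":0,"z":2,"rx":0,"ry":0,"rz":0,"grip":0},{"x":0,"y":0,"z":2,"rx":0,"ry":0,"rz":0,"grip":0},{"x":0,"y":0,"z":2,"rx":0,"ry":0,"rz":0,"grip":0},{"x":0,"y":0,"z":0,"rx":0,"ry":0,"rz":0,"grip":0},{"x":0,"y":0,"z":0,"rx":0,"ry":0,"rz":0,"grip":0},{"x":0,"y":0,"z":0,"rx":0,"ry":0,"rz":0,"grip":0},{"x":0,"y":0,"z":0,"rx":0,"ry":0,"rz":0,"grip":0},{"x":0,"y":0,"z":0,"rx":0,"ry":0,"rz":0,"grip":0},{"x":0,"y":0,"z":0,"rx":0,"ry":0,"rz":0,"grip":0},{"x":0,"y":0,"z":0,"rx":0,"ry":0,"rz":0,"grip":0}]'
python3 - <<'E'
from h import *
j=(.5022,.1808,.1439)
go(*jp(j,-.022,.204),.005,188.24)
E
```

```text
time: 55.47
eef_pos: [0.4503, 0.3793, 0.0243]
tcp_rot: [-0.073, 0.997, 0.0, 0.0]
contact_force: [-0.3, -1.0, 0.3]
opening: -0.0
finger_force: 0.0
time: 56.3
eef_pos: [0.4502, 0.3793, 0.0188]
tcp_rot: [-0.073, 0.997, 0.0, 0.0]
contact_force: [-2.0, -1.2, 4.9]
opening: 0.001
finger_force: 2.6
t56.3 at [0.4502 0.3793 0.0188] yaw -171.6 open 0.001 F [-2.  -1.2  4.9]  TURN [0.  0.  0.1]  SHIFT [-1.   0.1 13.8]
```

Contact with the plunger comes at the expected height (5 N). Pressing it down.

```bash
python3 -m creep '[{"x":0,"y":0,"z":3,"rx":0,"ry":0,"rz":0,"grip":0},{"x":0,"y":0,"z":3,"rx":0,"ry":0,"rz":0,"grip":0},{"x":0,"y":0,"z":3,"rx":0,"ry":0,"rz":0,"grip":0},{"x":0,"y":0,"z":2,"rx":0,"ry":0,"rz":0,"grip":0},{"x":0,"y":0,"z":2,"rx":0,"ry":0,"rz":0,"grip":0},{"x":0,"y":0,"z":0,"rx":0,"ry":0,"rz":0,"grip":0},{"x":0,"y":0,"z":0,"rx":0,"ry":0,"rz":0,"grip":0},{"x":0,"y":0,"z":0,"rx":0,"ry":0,"rz":0,"grip":0},{"x":0,"y":0,"z":0,"rx":0,"ry":0,"rz":0,"grip":0},{"x":0,"y":0,"z":0,"rx":0,"ry":0,"rz":0,"grip":0}]'
python3 - <<'E'
from h import *
j=(.5022,.1808,.1439)
go(*jp(j,-.022,.204),.005,188.24)
E
```

```text
time: 57.13
eef_pos: [0.4503, 0.3793, 0.0066]
tcp_rot: [-0.073, 0.997, -0.0, 0.0]
contact_force: [-3.0, -1.4, 10.2]
opening: 0.005
finger_force: 4.7
t57.1 at [0.4503 0.3793 0.0066] yaw -171.6 open 0.005 F [-3.  -1.4 10.2]  TURN [-0.   0.   0.1]  SHIFT [-0.9  0.1  1.6]
```

```bash
python3 -m creep '[{"x":0,"y":0,"z":1,"rx":0,"ry":0,"rz":0,"grip":0},{"x":-4,"y":0,"z":0,"rx":0,"ry":0,"rz":0,"grip":0},{"x":-4,"y":0,"z":0,"rx":0,"ry":0,"rz":0,"grip":0},{"x":-4,"y":0,"z":0,"rx":0,"ry":0,"rz":0,"grip":0},{"x":-4,"y":0,"z":0,"rx":0,"ry":0,"rz":0,"grip":0},{"x":-3,"y":0,"z":0,"rx":0,"ry":0,"rz":0,"grip":0},{"x":0,"y":0,"z":0,"rx":0,"ry":0,"rz":0,"grip":0},{"x":0,"y":0,"z":0,"rx":0,"ry":0,"rz":0,"grip":0},{"x":0,"y":0,"z":0,"rx":0,"ry":0,"rz":0,"grip":0},{"x":0,"y":0,"z":0,"rx":0,"ry":0,"rz":0,"grip":0}]'
python3 -m creep '[{"x":-3,"y":0,"z":0,"rx":0,"ry":0,"rz":0,"grip":0},{"x":-3,"y":0,"z":0,"rx":0,"ry":0,"rz":0,"grip":0},{"x":-3,"y":0,"z":0,"rx":0,"ry":0,"rz":0,"grip":0},{"x":-3,"y":0,"z":0,"rx":0,"ry":0,"rz":0,"grip":0},{"x":-3,"y":0,"z":0,"rx":0,"ry":0,"rz":0,"grip":0},{"x":0,"y":0,"z":0,"rx":0,"ry":0,"rz":0,"grip":0},{"x":0,"y":0,"z":0,"rx":0,"ry":0,"rz":0,"grip":0},{"x":0,"y":0,"z":0,"rx":0,"ry":0,"rz":0,"grip":0},{"x":0,"y":0,"z":0,"rx":0,"ry":0,"rz":0,"grip":0},{"x":0,"y":0,"z":0,"rx":0,"ry":0,"rz":0,"grip":0}]'
python3 - <<'E'
from h import *
j=(.5022,.1808,.1439)
go(*jp(j,.017,.204),.005,188.24)
E
```

```text
time: 57.97
eef_pos: [0.4664, 0.3818, 0.0046]
tcp_rot: [-0.073, 0.997, -0.001, -0.003]
contact_force: [-8.5, -1.1, 10.3]
opening: 0.0
finger_force: 5.0
time: 58.8
eef_pos: [0.4811, 0.3839, 0.0046]
tcp_rot: [-0.073, 0.997, -0.001, -0.003]
contact_force: [-8.4, -1.5, 9.5]
opening: 0.001
finger_force: 5.1
t58.8 at [0.4811 0.3839 0.0046] yaw -171.6 open 0.001 F [-8.4 -1.5  9.5]  TURN [-0.  -0.4  0.1]  SHIFT [-8.8 -0.1 -0.4]
```

```bash
python3 -m creep '[{"x":-2,"y":0,"z":0,"rx":0,"ry":0,"rz":0,"grip":0},{"x":-2,"y":0,"z":0,"rx":0,"ry":0,"rz":0,"grip":0},{"x":-2,"y":0,"z":0,"rx":0,"ry":0,"rz":0,"grip":0},{"x":-1,"y":0,"z":0,"rx":0,"ry":0,"rz":0,"grip":0},{"x":0,"y":0,"z":0,"rx":0,"ry":0,"rz":0,"grip":0},{"x":0,"y":0,"z":0,"rx":0,"ry":0,"rz":0,"grip":0},{"x":0,"y":0,"z":0,"rx":0,"ry":0,"rz":0,"grip":0},{"x":0,"y":0,"z":0,"rx":0,"ry":0,"rz":0,"grip":0},{"x":0,"y":0,"z":0,"rx":0,"ry":0,"rz":0,"grip":0},{"x":0,"y":0,"z":0,"rx":0,"ry":0,"rz":0,"grip":0}]'
python3 -m creep '[{"x":-1,"y":0,"z":0,"rx":0,"ry":0,"rz":0,"grip":0},{"x":-1,"y":0,"z":0,"rx":0,"ry":0,"rz":0,"grip":0},{"x":0,"y":0,"z":0,"rx":0,"ry":0,"rz":0,"grip":0},{"x":0,"y":0,"z":0,"rx":0,"ry":0,"rz":0,"grip":0},{"x":0,"y":0,"z":0,"rx":0,"ry":0,"rz":0,"grip":0},{"x":0,"y":0,"z":0,"rx":0,"ry":0,"rz":0,"grip":0},{"x":0,"y":0,"z":0,"rx":0,"ry":0,"rz":0,"grip":0},{"x":0,"y":0,"z":0,"rx":0,"ry":0,"rz":0,"grip":0},{"x":0,"y":0,"z":0,"rx":0,"ry":0,"rz":0,"grip":0},{"x":0,"y":0,"z":0,"rx":0,"ry":0,"rz":0,"grip":0}]'
```

```text
time: 59.63
eef_pos: [0.4877, 0.3849, 0.0045]
tcp_rot: [-0.073, 0.997, -0.001, -0.003]
contact_force: [-8.5, -2.1, 10.4]
opening: -0.0
finger_force: 5.3
time: 60.47
eef_pos: [0.4896, 0.3852, 0.0046]
tcp_rot: [-0.073, 0.997, -0.001, -0.004]
contact_force: [-9.4, -2.1, 10.4]
opening: -0.001
finger_force: 5.5
```

```bash
python3 -m creep '[{"x":-1,"y":0,"z":0,"rx":0,"ry":0,"rz":0,"grip":0},{"x":-1,"y":0,"z":0,"rx":0,"ry":0,"rz":0,"grip":0},{"x":0,"y":0,"z":0,"rx":0,"ry":0,"rz":0,"grip":0},{"x":0,"y":0,"z":0,"rx":0,"ry":0,"rz":0,"grip":0},{"x":0,"y":0,"z":0,"rx":0,"ry":0,"rz":0,"grip":0},{"x":0,"y":0,"z":0,"rx":0,"ry":0,"rz":0,"grip":0},{"x":0,"y":0,"z":0,"rx":0,"ry":0,"rz":0,"grip":0},{"x":0,"y":0,"z":0,"rx":0,"ry":0,"rz":0,"grip":0},{"x":0,"y":0,"z":0,"rx":0,"ry":0,"rz":0,"grip":0},{"x":0,"y":0,"z":0,"rx":0,"ry":0,"rz":0,"grip":0}]'
python3 -m creep '[{"x":-1,"y":0,"z":0,"rx":0,"ry":0,"rz":0,"grip":0},{"x":0,"y":0,"z":0,"rx":0,"ry":0,"rz":0,"grip":0},{"x":0,"y":0,"z":0,"rx":0,"ry":0,"rz":0,"grip":0},{"x":0,"y":0,"z":0,"rx":0,"ry":0,"rz":0,"grip":0},{"x":0,"y":0,"z":0,"rx":0,"ry":0,"rz":0,"grip":0},{"x":0,"y":0,"z":0,"rx":0,"ry":0,"rz":0,"grip":0},{"x":0,"y":0,"z":0,"rx":0,"ry":0,"rz":0,"grip":0},{"x":0,"y":0,"z":0,"rx":0,"ry":0,"rz":0,"grip":0},{"x":0,"y":0,"z":0,"rx":0,"ry":0,"rz":0,"grip":0},{"x":0,"y":0,"z":0,"rx":0,"ry":0,"rz":0,"grip":0}]'
```

```text
time: 61.3
eef_pos: [0.4903, 0.3853, 0.0045]
tcp_rot: [-0.073, 0.997, -0.001, -0.005]
contact_force: [-11.8, -3.2, 13.1]
opening: -0.002
finger_force: 8.2
time: 62.13
eef_pos: [0.4902, 0.3852, 0.0045]
tcp_rot: [-0.073, 0.997, -0.002, -0.006]
contact_force: [-14.9, -3.3, 15.2]
opening: 0.001
finger_force: 9.9
```

The motion has stopped and the force is climbing, so the keeper is at its end stop. One more nudge, ease off, lift out and look.

```bash
python3 -m creep '[{"x":-1.5,"y":0,"z":0,"rx":0,"ry":0,"rz":0,"grip":0},{"x":0,"y":0,"z":0,"rx":0,"ry":0,"rz":0,"grip":0},{"x":0,"y":0,"z":0,"rx":0,"ry":0,"rz":0,"grip":0},{"x":0,"y":0,"z":0,"rx":0,"ry":0,"rz":0,"grip":0},{"x":3,"y":0,"z":0,"rx":0,"ry":0,"rz":0,"grip":0},{"x":2,"y":0,"z":0,"rx":0,"ry":0,"rz":0,"grip":0},{"x":0,"y":0,"z":-5,"rx":0,"ry":0,"rz":0,"grip":0},{"x":0,"y":0,"z":-10,"rx":0,"ry":0,"rz":0,"grip":0},{"x":0,"y":0,"z":-20,"rx":0,"ry":0,"rz":0,"grip":0},{"x":0,"y":0,"z":-30,"rx":0,"ry":0,"rz":0,"grip":0}]'
python3 -m creep '[{"x":0,"y":0,"z":-35,"rx":0,"ry":0,"rz":0,"grip":0},{"x":0,"y":0,"z":-35,"rx":0,"ry":0,"rz":0,"grip":0},{"x":0,"y":30,"z":-20,"rx":0,"ry":0,"rz":0,"grip":0},{"x":0,"y":35,"z":0,"rx":0,"ry":0,"rz":0,"grip":0},{"x":0,"y":35,"z":0,"rx":0,"ry":0,"rz":0,"grip":0},{"x":0,"y":35,"z":0,"rx":0,"ry":0,"rz":0,"grip":0},{"x":0,"y":35,"z":0,"rx":0,"ry":0,"rz":0,"grip":0},{"x":0,"y":35,"z":0,"rx":0,"ry":0,"rz":0,"grip":0},{"x":0,"y":0,"z":0,"rx":0,"ry":0,"rz":0,"grip":0},{"x":0,"y":0,"z":0,"rx":0,"ry":0,"rz":0,"grip":0}]'
python3 - <<'E'
from h import *
j=(.5022,.1808,.1439)
def crop(c,x0,y0,w_,h_,k): return cv2.resize(c["color"][y0:y0+h_,x0:x0+w_],None,fx=k,fy=k,interpolation=cv2.INTER_CUBIC)
t=cam(); s=cam("scene")
a=np.hstack([crop(t,160,195,52,60,6),crop(s,450,240,78,60,6)]); b=np.hstack([crop(t,160,180,145,78,2.7)[:210],crop(s,330,200,145,78,2.7)[:210]])
b=cv2.resize(b,(780,209)); cv2.imwrite("pics/l2.png",np.vstack([a,b]))
for n,c in (("t",t),("s",s)):
    print(n,px(c,[[*jp(j,.028,.204),.062],[*jp(j,-.014,.204),.036]]).round(1).tolist())
E
```

```text
time: 62.97
eef_pos: [0.4896, 0.3838, 0.0662]
tcp_rot: [-0.073, 0.997, -0.001, -0.003]
contact_force: [0.6, 0.0, -0.0]
opening: -0.002
finger_force: 0.0
time: 63.8
eef_pos: [0.4612, 0.5894, 0.1578]
tcp_rot: [-0.074, 0.997, -0.0, -0.0]
contact_force: [-0.2, -0.6, -0.7]
opening: -0.003
finger_force: 0.0
t [[175.8, 217.0], [180.7, 231.0]]
s [[487.3, 272.0], [488.8, 267.1]]
```

View pics/l2.png

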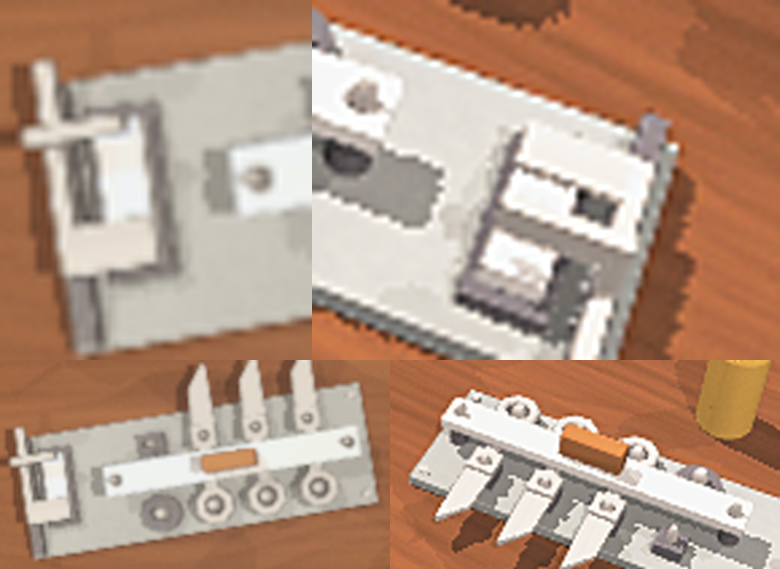

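Top view: the nose edge is at v≈231.3 (predicted 231.0 when home) and the tab is at its home pixel. The plunger is trapped under the nose, the bar is flush, and three halves are nested.

```bash
python3 -c "
from plant import sign_off
print(sign_off())"
```

```text
the job is handed in; nothing more can be done
None
```

The job is handed in: the three halves on the bench are in nests 1–3, the bar is flush on its posts, and the keeper is fully home with the plunger trapped; the verdict wasn't shown to me.

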